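# Set the spark gap behind its glass guard

### The job

Take either brass handle and raise the glass sash of the spark-gap case all the way up. Then reach in and set the gap: turn the black wing screw clockwise until the two balls meet and it stops, and back it off a quarter of a turn. Then take a handle again and lower the sash gently until it is fully shut, leaving the two weights, the ebonite rod and the tuning fork where they are.

Things in the scene. Friction and masses are not known exactly. Their poses are not given: they have to be found in the camera images.
- case: Fixed oak-framed glass case, open at the top, 275 mm deep, 460 wide. Origin on the bench below the middle of the sash's front face; x into the case, y left, z up. Floor and sill 16 mm high. Two guide posts 420 mm high at the front, inner edges at y = -196 and +196 mm, stand 8 mm proud of the sash. Glass walls 330 mm high. A cross rail behind the sash has its underside at 302 mm.
- sash (a joint): Height of the sash above shut, m: 0 shut on the sill, 0.295 at the upper stop. Oak frame with glass pane, 416 x 290 mm, at x = 0 to 15 mm of the case; raised, it rises past the case top. Counterweighted: it stays where it is left, and takes about 5 N plus 8 N per m/s to move, up or down. It may start up to 50 mm ajar.
- handle_left: The left of two brass handles on the sash, origin at its middle: a level round bar 12 mm thick, 80 long, its axis 40 mm before the sash's face, on stems 32 mm either side. x axis to the sash, y along the bar, z up. 150 mm left of the sash's middle, 34 mm above its lower edge: 50 mm above the bench when shut. Moves with the sash, which stands above it, so the hand must lean back to the user.
- handle_right: The right of two brass handles on the sash, origin at its middle: a level round bar 12 mm thick, 80 long, its axis 40 mm before the sash's face, on stems 32 mm either side. x axis to the sash, y along the bar, z up. 150 mm right of the sash's middle, 34 mm above its lower edge: 50 mm above the bench when shut. Moves with the sash, which stands above it, so the hand must lean back to the user.
- gap_stand: Spark gap fixed on the case floor: marble base 170 x 130 x 10 mm, origin under its middle, x away from the user, z up; it may stand turned. A pillar (x -54 to -40 mm, 28 wide, 52 high) bears a 24 mm brass boss; the spindle runs through it, sloping down and away, 40 degrees off vertical. Behind, a green glass insulator (64 mm across, x = 49, 82 high with cap) holds the fixed 18 mm brass ball.
- screw_grip (a point): Middle of the wing screw's grip, on the spindle's near, upper end: flat black wing 62 mm long, 12 thick, reaching 14 mm out and 22 mm in along the spindle from here. 102 mm above the bench, about 60 mm behind the sash's face. z axis out along the spindle, to the user and up, 40 degrees from vertical; x along the wing's length, y across its thickness; both turn with the screw.
- wing_screw (a joint): Angle of the wing screw, rad: 0 home (balls touching, firm stop), growing as it is backed off, anticlockwise seen from the wing's end; range 0 to 2.6. Takes 0.06 N m to turn, stays where left, moves 8 mm out per turn. At 0.79 the wing's y axis is level. It starts 0.6 to 1.4 off home.
- weight_large: Brass hooked weight, 500 g, 42 mm across, about 95 mm high, standing on the bench before the case. Origin at the centre of its underside.
- weight_small: Brass hooked weight, 200 g, 32 mm across, about 80 mm high, standing on the bench before the case. Origin at the centre of its underside.
- ebonite_rod: Black ebonite rod, 240 mm long, 18 mm thick, lying along its x axis beside the case. Origin at the middle of its underside.
- tuning_fork: Chrome tuning fork upright on its wooden resonance box (180 x 90 x 60 mm, 248 mm high in all), beside the case. Origin at the centre of the box's underside.
Not all that is in view belongs to the job. Leave any pink look-alike of the weight_large alone. Of the things shaped like the ebonite_rod, the black one is meant.

How it is judged:
By the outcome, as a careful person would: the job done as asked, in the order asked, and still so for the second after the job is handed in, with the robot touching nothing.
It also fails if it takes over 72 s, if anything falls off the work surface, if the arm or the gripper's body presses on something with over 40 N, if the wrist force passes 120 N, or if a joint passes its speed limit or range.

### The arm

A 7-joint arm with a two-finger parallel gripper is mounted at the origin on the work surface. World frame = base frame: x ahead of the robot, y to its left, z up, the work surface at z = 0. Lengths are in m, angles in rad, forces in N, time in s.
With the tool pointing down it reaches from about 0.4 to 0.925 m from the base axis. Payload 5.6 kg.
Tool frame: the origin (TCP) lies on the centre line of the jaws, within the pads' length; the fingertips stand 11 mm ahead of it and the grasp point (between the pads) lies 8 mm behind it; z points along the fingers, y is the line along which they close (so a half turn about z gives the same grasp; the last joint's range is limited). The gripper opens to 85 mm and grips with 20 to 120 N. Pads are 22 mm wide; open, the fingers measure 114 mm over their backs; the gripper's body (76 mm by 85 mm) begins 54 mm behind the grasp point. The pads swing forward as they close: fully open they stand 13 mm farther back than shut.
Start: joints at [-1.231, 0.468, -0.012, 1.603, 0.006, 1.071, -0.056], TCP at [0.243, 0.603, 0.242] pointing down, gripper open.
Joint ranges: [-2.53, 2.53], [-0.31, 2.02], [-1.57, 1.55], [0.28, 2.44], [-1.29, 4.43], [0.15, 1.84], [-2.92, 2.92]. Speed limits (rad/s): [2.57, 2.57, 3.14, 3.14, 3.14, 3.14, 3.14].

### API

Orientations are given as a unit quaternion [x, y, z, w].
In Python, from cell import readout, vision, arm, recognise gives the robot as it stands.
- The arm moves only by the tool drive_tool, never from a script. Its argument "targets" is one flat list of numbers, 7 for each row, row after row: the turn, a rotation vector about the tool's x, y, z in degrees, then the shift along the tool's x, y, z in mm, then the closure, from 0 (fully open) to 1 (shut). In form: [rx, ry, rz, x, y, z, claw, rx, ry, rz, x, y, z, claw, ...]. A call has 1 to 5 rows; each row is the pose to reach, as a shift and turn from the pose commanded when the call began, along the tool's axes at that moment; what a row does not reach only later rows make up. A row lasts 1/12 s, in which the tool goes at most 41.7 mm and 7.16 degrees, less where a joint would pass 70% of its speed; a pose out of reach is approached as far as the arm can. A call with a gripper value outside its range is refused whole. The fingers move at their own pace and stop on an object; "grip_force" is the grip in N (left out, the last holds). Time passes only in rows, so rows that repeat a pose let the fingers close. It gives the time, the measured TCP pose, the force, the opening and the grip force at its end, in the units of the state.
- readout.read_state(): the state, without advancing time (a new reading comes with each control period).
- vision.get_image(name): name is "side" or "top"; returns (picture, depth): 384x512x3 uint8, red, green, blue; 384x512 float32, m along the optical axis (not along the pixel's ray), 0 where there is no reading.
- vision.calibration(name): a dict with "camera_matrix" (3x3 intrinsics, pixels), "position" and "orientation" of the camera in the world. Camera axes: x right, y down, z forward; pixel columns grow to the right and rows downward; lengths in m; the calibration is good to about 2 mm. A picture is of the moment at which its call begins. calibration takes no time and is no camera call.
- arm.job_done(): hands the job in; it is judged then, once.
Trained networks look in the newest picture that a camera, given by its name, has taken for a name from the list of things; names that differ only in an ending like _2 or _b are one class to them, and where a whole thing is asked for, a point or a joint stands for the part that bears it (a point fixed in the world has none). Each returns a list of dicts, best first, with "p" (0 to 1); they miss things now and then, are a little off and sometimes report something else, mostly with a low value. They report only what shows in the picture. A call takes as long as a camera call. They do not tell look-alikes from the thing itself.
- recognise(name, camera): "extent" ([left, top, width, height] in pixels, round what is visible of it).
The state is a dict: "t": time; "joint_pos": joint angles; "joint_velocities": joint speeds; "effort": joint torques, N m; "tcp_pos": TCP position; "ee_rot": TCP orientation; "wrist_force": force on the tool from outside, world axes, zero at the start; "torque": the same for the moment, N m; "gripper_width": finger opening in m; "finger_force": force on a finger pad.
Only numpy, scipy, OpenCV 4.12 (cv2) and the standard library are available. Lean on these libraries where they do the work, as an engineer would, in place of code of your own. Each camera call takes 0.05 s, during which the arm holds its last target. There are 200 camera calls.

## Working session

There is one attempt and no reset: what is moved stays moved. The work goes in short steps, Python scripts to look and compute and a tool call to move; the robot and the scene stay as the last step left them, time stands still between calls to the robot, and variables do not carry over. Pictures are saved under pics/ and viewed, at most 10 in all, crops included, and the job is handed in when it is done.

Besides the shell and the picture viewer there is one more tool, called in YAML: its name, and indented under it one key for each argument. drive_tool: Moves the arm, as the interface text tells. Its arguments: {"type":"object","properties":{"targets":{"type":"array"},"grip_force":{"type":"number"}},"required":["targets"]}

```bash
ls; mkdir -p pics
cat > h.py <<'E'
import numpy as np, cv2
from scipy.spatial.transform import Rotation as R
from cell import readout, vision, arm, recognise
def cal(n):
    c=vision.calibration(n); return np.array(c["camera_matrix"]),np.array(c["position"]),R.from_quat(c["orientation"]) if len(np.shape(c["orientation"]))==1 else R.from_matrix(c["orientation"])
def cloud(n,d):
    K,p,r=cal(n); v,u=np.mgrid[0:384,0:512]
    P=np.stack([(u-K[0,2])/K[0,0]*d,(v-K[1,2])/K[1,1]*d,d],-1)
    return r.apply(P.reshape(-1,3)).reshape(384,512,3)+p
def proj(n,X):
    K,p,r=cal(n); c=r.inv().apply(np.atleast_2d(X)-p); q=c@K.T; return q[:,:2]/q[:,2:]
E
python3 - <<'E'
from h import *
for n in("side","top"):
    im,d=vision.get_image(n); np.savez(f"{n}0.npz",im=im,d=d)
    cv2.imwrite(f"pics/{n}0.png",cv2.resize(im[:,:,::-1],(800,600)))
    P=cloud(n,d); print(n,vision.calibration(n))
    for k in["case","sash","handle_left","handle_right","gap_stand","wing_screw","weight_large","weight_small","ebonite_rod","tuning_fork"]:
        for r in recognise(k,n)[:3]:
            e=r["extent"]; print(k,round(r["p"],2),np.round(e),np.round(P[int(e[1]+e[3]/2),int(e[0]+e[2]/2)],3))
print(readout.read_state())
E
```

```text
pics
side {'camera_matrix': array([[462.59191589,   0.        , 254.81312497],
       [  0.        , 462.59191589, 193.67996606],
       [  0.        ,   0.        ,   1.        ]]), 'position': array([0.49614316, 0.54623655, 1.32909991]), 'orientation': array([-0.02656662,  0.97407951, -0.22430726,  0.01223011])}
case 0.89 [122.  51. 151. 224.] [ 0.743 -0.193  0.022]
sash 0.77 [233.  85.  39. 172.] [ 0.558 -0.127  0.104]
handle_left 0.59 [243. 231.  15.  25.] [0.554 0.07  0.005]
handle_left 0.28 [122.  50. 150. 224.] [ 0.743 -0.193  0.022]
handle_right 0.69 [258. 143.  13.  24.] [ 0.527 -0.249 -0.003]
handle_right 0.67 [221. 177.  10.  12.] [ 0.636 -0.084  0.101]
gap_stand 0.85 [181. 167.  52.  43.] [ 0.7   -0.099  0.025]
weight_large 0.6 [268. 248.  17.  25.] [0.474 0.134 0.059]
weight_large 0.55 [251. 273.  17.  20.] [0.519 0.205 0.054]
weight_large 0.52 [261. 302.  13.  16.] [0.494 0.278 0.063]
weight_small 0.48 [298. 123.   5.  18.] [ 0.411 -0.31   0.046]
ebonite_rod 0.76 [289. 183.  72.  26.] [ 0.331 -0.093  0.017]
tuning_fork 0.85 [173. 272.  71.  53.] [0.65  0.271 0.116]
top 
[... 1166 characters left out ...]
': array([-1.23100904,  0.4675332 , -0.01163188,  1.60272203,  0.0059986 ,
        1.07141171, -0.05629935]), 'joint_velocities': array([ 0.00071367,  0.00138271,  0.00028315, -0.00023547, -0.00032794,
        0.000296  ,  0.0003869 ]), 'effort': array([-2.72334009e-04, -5.32254159e+01,  2.09878909e-02, -2.51632100e+01,
        1.14576871e-02,  1.21560963e-03,  6.30404699e-06]), 'tcp_pos': array([0.24279723, 0.60293768, 0.24225968]), 'ee_rot': array([ 1.90248287e-01,  9.81736008e-01, -2.12030348e-05,  9.06862261e-06]), 'wrist_force': array([0.78730263, 1.00880725, 0.03420898]), 'torque': array([ 0.02833961,  0.0099263 , -0.01993168]), 'finger_force': 0.0, 'gripper_width': 0.0856425864741969}
```

View pics/side0.png

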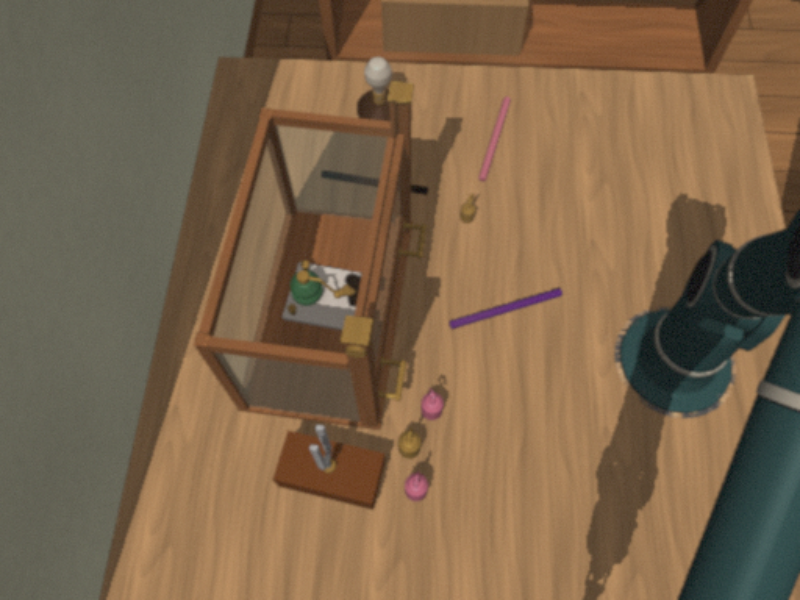

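View pics/top0.png

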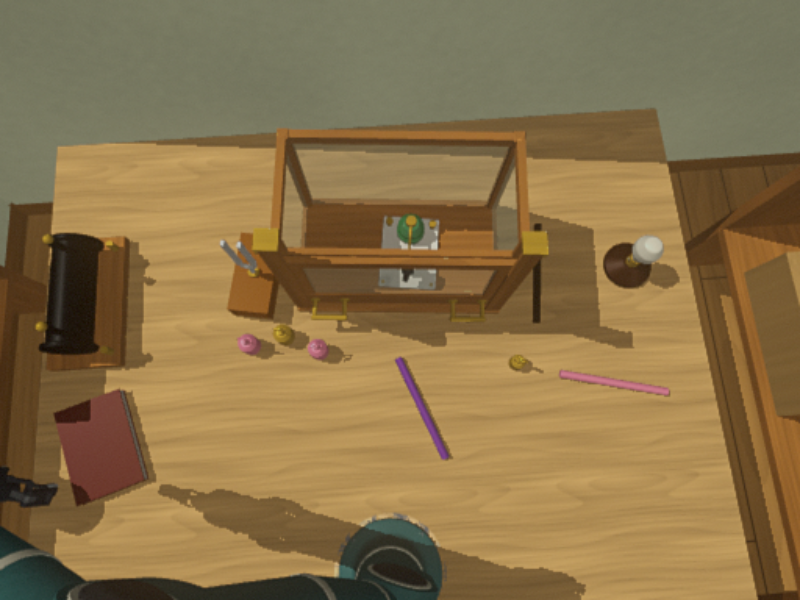

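The pictures show the case, with handles in top at (330,310) and (467,312) and the wing at about (407,272). The true large weight is the brass one at (283,333), with pink look-alikes at (248,343) and (318,348). The small weight is at (518,362). The black rod is at (537,272), with purple and pink look-alikes. I'll use the right handle, which is clear of the weights, and measure next.

```bash
cat > m.py <<'E'
from h import *
D={n:np.load(n+"0.npz") for n in("side","top")}
C={n:cloud(n,D[n]["d"]) for n in D}
for n in C:
    P=C[n]; im=D[n]["im"].astype(int); hsv=cv2.cvtColor(D[n]["im"],cv2.COLOR_RGB2HSV)
    reg=(P[...,0]>.45)&(P[...,0]<1)&(P[...,1]>-.45)&(P[...,1]<.25)&(D[n]["d"]>0)
    for lo,hi in((.32,.345),(.405,.435)):
        m=reg&(P[...,2]>lo)&(P[...,2]<hi); q=P[m][:,:2].astype(np.float32)
        if len(q)<5: print(n,lo,len(q)); continue
        if lo<.4: r=cv2.minAreaRect(q); print(n,lo,len(q),np.round(cv2.boxPoints(r),3).tolist())
        else:
            L=q[:,1]>q[:,1].mean()
            for s in(L,~L): print(n,"post",s.sum(),np.round(q[s].mean(0),3),np.round(q[s].min(0),3),np.round(q[s].max(0),3))
    # brass handle
    m=(P[...,0]>.48)&(P[...,0]<.6)&(P[...,1]>-.35)&(P[...,1]<.16)&(P[...,2]>.03)&(P[...,2]<.12)&(hsv[...,0]>18)&(hsv[...,0]<32)&(hsv[...,1]>130)
    k,l,s,c=cv2.connectedComponentsWithStats(m.astype(np.uint8),connectivity=8)
    for i in range(1,k):
        if s[i,4]>8: q=P[l==i]; print(n,"brass",s[i],np.round(np.median(q,0),3),np.round(q.min(0),3),np.round(q.max(0),3))
im=D["top"]["im"];cv2.imwrite("pics/c1.png",cv2.resize(im[130:215,190:320,::-1],(780,510),interpolation=cv2.INTER_CUBIC))
im=D["side"]["im"];cv2.imwrite("pics/c2.png",cv2.resize(im[135:265,170:285,::-1],(530,600),interpolation=cv2.INTER_CUBIC))
E
python3 m.py
```

```text
side 0.32 3868 [[0.5339999794960022, -0.2919999957084656], [0.8009999990463257, -0.3140000104904175], [0.8410000205039978, 0.14800000190734863], [0.5730000138282776, 0.17000000178813934]]
side post 362 [0.588 0.154] [0.568 0.131] [0.608 0.175]
side post 226 [ 0.551 -0.27 ] [ 0.531 -0.296] [ 0.571 -0.25 ]
side brass [258 143   6   3   9] [ 0.54  -0.239  0.075] [ 0.53  -0.243  0.07 ] [ 0.546 -0.231  0.081]
side brass [269 144   4   6  12] [ 0.507 -0.232  0.073] [ 0.502 -0.245  0.069] [ 0.511 -0.219  0.079]
side brass [266 151   5  13  20] [ 0.509 -0.186  0.076] [ 0.506 -0.215  0.07 ] [ 0.518 -0.169  0.081]
side brass [253 231   6  10  18] [0.532 0.071 0.076] [0.529 0.059 0.071] [0.544 0.084 0.08 ]
side brass [254 241   4   9  16] [0.536 0.102 0.075] [0.53  0.09  0.072] [0.539 0.113 0.081]
side brass [247 251   9   5  24] [0.546 0.124 0.074] [0.535 0.119 0.07 ] [0.558 0.131 0.08 ]
top 0.32 3405 [[0.5299999713897705, -0.28600001335144043], [0.7979999780654907, -0.3100000023841858], [0.8379999995231628, 0.14900000393390656], [0.5699999928474426, 0.1720000058412552]]
top post 264 [0.583 0.153] [0.564 0.132] [0.604 0.175]
top post 266 [ 0.547 -0.27 ] [ 0.528 -0.292] [ 0.568 -0.249]
top brass [199 191  25  14 148] [0.538 0.096 0.074] [0.523 0.05  0.067] [0.573 0.134 0.083]
top brass [287 192  24  14 134] [ 0.509 -0.206  0.074] [ 0.498 -0.245  0.066] [ 0.548 -0.166  0.083]
```

```bash
python3 -c "
import cv2,numpy as np
a=cv2.imread('pics/c1.png');b=cv2.imread('pics/c2.png');a=cv2.resize(a,(440,288));b=cv2.resize(b,(360,407))
o=np.zeros((410,800,3),np.uint8);o[:288,:440]=a;o[:407,440:]=b;cv2.imwrite('pics/c3.png',o)"
```

```text
(no output)
```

View pics/c3.png

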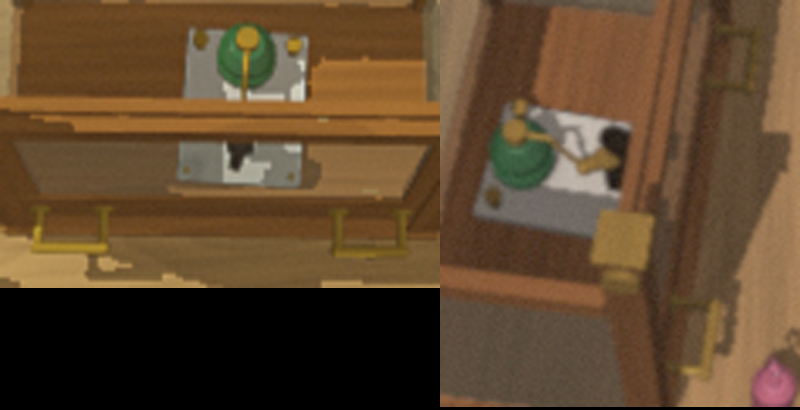

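Crop: handles at (70,248) and (370,252), the wing at (238,155) on the spindle, and the green insulator behind it. The sash is about 22 mm ajar. The candidates for the handle are left and right only, and I choose the right one. I'll plan the approach.

```bash
cat >> h.py <<'E'
YAW=np.radians(-4.9)
XC=np.array([np.cos(YAW),np.sin(YAW),0]);YC=np.array([-np.sin(YAW),np.cos(YAW),0]);ZC=np.array([0,0,1.])
O=np.array([.559,-.0575,0])
def lean(th,rz=0,yaw=YAW):
    t=np.radians(th); xc=np.array([np.cos(yaw),np.sin(yaw),0]); yc=np.array([-np.sin(yaw),np.cos(yaw),0])
    return R.from_matrix(np.stack([yc,np.cos(t)*xc+np.sin(t)*ZC,np.sin(t)*xc-np.cos(t)*ZC],1))*R.from_euler('z',rz,degrees=True)
def cur():
    s=readout.read_state(); return s["tcp_pos"],R.from_quat(s["ee_rot"])
def rel(p0,r0,p,r):
    v=np.degrees((r0.inv()*r).as_rotvec()); d=1000*r0.inv().apply(np.array(p)-p0)
    print("turn",np.round(v,1),"shift",np.round(d).astype(int),"rows>=",round(max(np.linalg.norm(v)/7.16,np.linalg.norm(d)/41.7),1)); return p,r
def via(*w):
    p0,r0=cur()
    for p,r in w: p0,r0=rel(p0,r0,np.array(p),r)
HR=np.array([.507,-.205,.072])
E
python3 - <<'E'
from h import *
from scipy.spatial.transform import Slerp
p0,r0=cur(); r1=lean(50); print(np.degrees((r0.inv()*r1).magnitude()))
S=Slerp([0,1],R.concatenate([r0,r1])); g=r1.apply([0,0,1])
via(([.37,.43,.29],S(.27)),([.42,.25,.29],S(.55)),([.43,.07,.27],S(.8)),([.42,-.12,.22],r1),(HR-.06*g,r1),(HR+.006*g,r1))
E
```

```text
86.44479161404914
turn [-11.6  -8.6  18.4] shift [-183 -113  -48] rows>= 5.3
turn [-12.   -8.9  19. ] shift [-155 -104   -5] rows>= 4.5
turn [-10.7  -7.9  17. ] shift [-159  -87    4] rows>= 4.3
turn [-8.6 -6.3 13.6] shift [-181  -74   24] rows>= 4.7
turn [0. 0. 0.] shift [-77 -53 107] rows>= 3.4
turn [0. 0. 0.] shift [ 0  0 66] rows>= 1.6
```

drive_tool:
  targets: [-11.6,-8.6,18.4,-183,-113,-48,0,-11.6,-8.6,18.4,-183,-113,-48,0,-11.6,-8.6,18.4,-183,-113,-48,0.3,-11.6,-8.6,18.4,-183,-113,-48,0.65,-11.6,-8.6,18.4,-183,-113,-48,0.65]

```text
t: 1.52
tcp_pos: [0.3624, 0.4377, 0.2879]
ee_rot: [0.342, 0.931, 0.085, 0.092]
wrist_force: [0.7, -0.2, -0.2]
gripper_width: 0.0515
finger_force: 0.0
```

drive_tool:
  targets: [-12,-8.9,19,-155,-104,-5,0.65,-12,-8.9,19,-155,-104,-5,0.65,-12,-8.9,19,-155,-104,-5,0.65,-12,-8.9,19,-155,-104,-5,0.65,-12,-8.9,19,-155,-104,-5,0.65]

```text
t: 1.93
tcp_pos: [0.4124, 0.2545, 0.286]
ee_rot: [0.487, 0.837, 0.167, 0.184]
wrist_force: [-0.0, 0.5, 0.7]
gripper_width: 0.0297
finger_force: 0.0
```

drive_tool:
  targets: [-10.7,-7.9,17,-159,-87,4,0.65,-10.7,-7.9,17,-159,-87,4,0.65,-10.7,-7.9,17,-159,-87,4,0.65,-10.7,-7.9,17,-159,-87,4,0.65,-10.7,-7.9,17,-159,-87,4,0.65]

```text
t: 2.35
tcp_pos: [0.4204, 0.1714, 0.2872]
ee_rot: [0.563, 0.759, 0.225, 0.236]
wrist_force: [0.2, 0.8, -0.3]
gripper_width: 0.0298
finger_force: 0.0
```

Run:
```python
from h import *
r1=lean(50);g=r1.apply([0,0,1]); s=readout.read_state(); print(np.round(s["joint_pos"],2),s["tcp_pos"],s["gripper_width"],s["t"])
via(([.42,-.12,.22],r1),(HR-.06*g,r1),(HR+.006*g,r1))
```

```text
[-0.55 -0.17 -0.11  2.42  0.8   0.43 -1.04] [0.42038595 0.17143308 0.28715072] 0.02981193389276511 2.35
turn [-11.2  -9.4  18.4] shift [-273 -118   30] rows>= 7.2
turn [0. 0. 0.] shift [-77 -53 107] rows>= 3.4
turn [0. 0. 0.] shift [ 0  0 66] rows>= 1.6
```

The elbow is near its fold limit (j4 at 2.42), so I'll use a smaller lean, about 32°, and keep farther out.

Run:
```python
from h import *
r1=lean(32);g=r1.apply([0,0,1]);p0,r0=cur()
print(np.round(g,2),np.round(r0.apply([0,0,1]),2))
via(([.455,-.02,.25],r1),([.46,-.2,.17],r1),(HR-.05*g,r1),(HR+.006*g,r1))
```

```text
[ 0.53 -0.05 -0.85] [ 0.61  0.08 -0.79]
turn [ 6.6 -6.4 19.6] shift [-189  -47   36] rows>= 4.7
turn [0. 0. 0.] shift [-179  -25   79] rows>= 4.7
turn [0. 0. 0.] shift [ -1 -12  58] rows>= 1.4
turn [0. 0. 0.] shift [ 0  0 56] rows>= 1.3
```

drive_tool:
  targets: [6.6,-6.4,19.6,-189,-47,36,0.65,6.6,-6.4,19.6,-189,-47,36,0.65,6.6,-6.4,19.6,-189,-47,36,0.65,6.6,-6.4,19.6,-189,-47,36,0.65,6.6,-6.4,19.6,-189,-47,36,0.65]

```text
t: 2.77
tcp_pos: [0.4562, -0.0229, 0.2502]
ee_rot: [0.709, 0.649, 0.186, 0.204]
wrist_force: [0.4, 0.6, -1.1]
gripper_width: 0.0298
finger_force: 0.0
```

Run:
```python
from h import *
r1=lean(32);g=r1.apply([0,0,1]);p0,r0=cur()
print(np.round(p0,3),np.round(readout.read_state()["joint_pos"],2))
via(([.46,-.2,.17],r1),(HR-.05*g,r1),(HR+.006*g,r1))
```

```text
[ 0.456 -0.023  0.25 ] [-0.38 -0.13  0.28  2.43  0.45  0.31 -0.57]
turn [ 0.   0.1 -0.1] shift [-176  -26   78] rows>= 4.7
turn [0. 0. 0.] shift [ -1 -12  58] rows>= 1.4
turn [0. 0. 0.] shift [ 0  0 56] rows>= 1.3
```

drive_tool:
  targets: [0,0,0,-176,-26,78,0.65,0,0,0,-176,-26,78,0.65,0,0,0,-176,-26,78,0.65,0,0,0,-176,-26,78,0.65,0,0,0,-176,-26,78,0.65]

```text
t: 3.18
tcp_pos: [0.4569, -0.0927, 0.2127]
ee_rot: [0.708, 0.652, 0.187, 0.197]
wrist_force: [0.8, 0.2, -0.3]
gripper_width: 0.03
finger_force: 0.0
```

Run:
```python
from h import *
r1=lean(32);g=r1.apply([0,0,1]);p0,r0=cur()
print(np.round(p0,3),np.round(readout.read_state()["joint_pos"],2))
im,d=vision.get_image("side");K=proj("side",[HR,p0]);print(K)
P=cloud("side",d);hsv=cv2.cvtColor(im,cv2.COLOR_RGB2HSV)
cv2.imwrite("pics/s1.png",cv2.resize(im[100:260,200:360,::-1],(600,600),interpolation=cv2.INTER_CUBIC))
via((HR-.05*g,r1),(HR+.006*g,r1))
```

```text
[ 0.457 -0.093  0.213] [ 0.02 -0.01  0.14  2.44 -0.28  0.17  0.34]
[[269.76358843 154.05299706]
 [286.95640252 163.57456721]]
turn [-0.5 -0.5  0.1] shift [-107  -23  100] rows>= 3.5
turn [0. 0. 0.] shift [ 0  0 56] rows>= 1.3
```

View pics/s1.png

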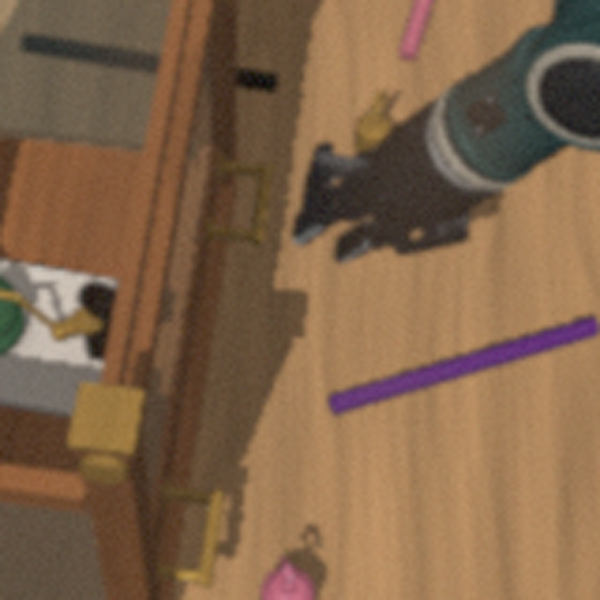

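j4 and j6 are both at their limits. j5's range (-1.29 to 4.43) suggests the flipped wrist, j5 near π, is the one for leaning back. I'll fit the kinematics from the logged poses.

```bash
cat > kin.py <<'E'
from h import *
import itertools
from scipy.optimize import least_squares
LO=np.array([-2.53,-.31,-1.57,.28,-1.29,.15,-2.92]);HI=np.array([2.53,2.02,1.55,2.44,4.43,1.84,2.92])
def fk(q,P,s):
    # P: h,a,b,c, lateral offset at elbow..., tool yaw, base yaw
    h,a,b,c,l1,l2,l3,ty,by,e1,e2=P
    r=R.from_euler('z',by+s[0]*q[0]); p=np.array([0,0,h])
    r=r*R.from_euler('y',s[1]*q[1]); p=p+r.apply([e1,l1,a])
    r=r*R.from_euler('z',s[2]*q[2])*R.from_euler('y',s[3]*q[3]); p=p+r.apply([e2,l2,b])
    r=r*R.from_euler('z',s[4]*q[4])*R.from_euler('y',s[5]*q[5]); p=p+r.apply([0,l3,c])
    return p,r*R.from_euler('z',s[6]*q[6]+ty)
E
cat > fit.py <<'E'
from kin import *
s=readout.read_state()
J=[[-1.23100904,.4675332,-.01163188,1.60272203,.0059986,1.07141171,-.05629935],[-.55,-.17,-.11,2.42,.8,.43,-1.04],[-.38,-.13,.28,2.43,.45,.31,-.57],s["joint_pos"]]
T=[([.24279723,.60293768,.24225968],[.190248,.981736,0,0]),([.42038595,.17143308,.28715],[.563,.759,.225,.236]),([.4562,-.0229,.2502],[.709,.649,.186,.204]),(s["tcp_pos"],s["ee_rot"])]
W=[5,1,1,5]
best=[]
for sg in itertools.product([-1,1],repeat=4):
  S=[sg[0],1,sg[1],1,sg[2],1,sg[3]]
  for ty in(0,np.pi/2,np.pi,-np.pi/2):
    def f(P):
        o=[]
        for q,(p,k),w in zip(J,T,W):
            a,b=fk(q,P,S); o+=list(w*(a-p)*3)+list(w*(R.from_quat(k).inv()*b).as_rotvec())
        return np.r_[o,.03*P[4:7],.03*P[9:11]]
    r=least_squares(f,[.35,.5,.5,.3,0,0,0,ty,0,0,0]); best.append((r.cost,S,r.x))
best.sort(key=lambda x:x[0])
for b in best[:3]: print(b[0],b[1],np.round(b[2],3))
c,S,P=best[0]; np.savez("kin.npz",S=S,P=P)
for q,(p,k) in zip(J,T):
    a,b=fk(q,P,S); print(np.round((a-p)*1000,1),np.round(np.degrees((R.from_quat(k).inv()*b).as_rotvec()),2))
E
python3 fit.py
```

```text
0.00010433990787768288 [-1, 1, -1, 1, -1, 1, -1] [ 2.930e-01  5.200e-01  4.660e-01  2.970e-01 -2.100e-02 -9.000e-03
 -4.000e-03  1.571e+00  1.000e-03  3.000e-03 -8.000e-03]
0.00010433990787768821 [-1, 1, -1, 1, -1, 1, -1] [ 2.930e-01  5.200e-01  4.660e-01  2.970e-01 -2.100e-02 -9.000e-03
 -4.000e-03 -4.712e+00  1.000e-03  3.000e-03 -8.000e-03]
0.00010433990787768983 [-1, 1, -1, 1, -1, 1, -1] [ 2.930e-01  5.200e-01  4.660e-01  2.970e-01 -2.100e-02 -9.000e-03
 -4.000e-03  1.571e+00  1.000e-03  3.000e-03 -8.000e-03]
[ 0.1 -0.   0. ] [ 0.   -0.   -0.01]
[ 0.2  0.  -1.3] [ 0.44 -0.06  0.5 ]
[-0.2 -0.4  1.7] [-0.15 -0.01 -0.21]
[ 0.   0.1 -0. ] [ 0.    0.02 -0.  ]
```

```bash
cat >> kin.py <<'E'
try: z=np.load("kin.npz"); KS,KP=z["S"],z["P"]
except Exception: pass
QC=np.array([0,.5,0,1.6,np.pi,.8,0])
def ik(p,r,q0,reg=.01,qc=None):
    m=.03
    f=lambda q:(lambda a,b:np.r_[10*(a-p),3*(r.inv()*b).as_rotvec(),reg*(q-(q0 if qc is None else qc))])(*fk(q,KP,KS))
    s=least_squares(f,np.clip(q0,LO+m,HI-m),bounds=(LO+m/2,HI-m/2)); a,b=fk(s.x,KP,KS)
    return s.x,np.linalg.norm(a-p)*1000,np.degrees((r.inv()*b).magnitude())
E
python3 - <<'E'
from kin import *
W=O+.06*XC+np.array([0,0,.102])
Z=lambda p,z:np.array([p[0],p[1],z])
for flip in(0,180):
  for th in(30,40,50,60):
    for n,p in(("low",HR),("shut",Z(HR,.05)),("top",Z(HR,.345))):
      r=lean(th,flip); best=min((ik(p,r,np.array([.4,.5,0,2.0,j5,.5,j7])) for j5 in(0,3.1) for j7 in(-1.5,0,1.5)),key=lambda x:x[1]+x[2])
      print(flip,th,n,np.round(best[0],2),np.round(best[1:],1))
for rz in(-135,-90,-45,45,90,135):
   best=min((ik(W,lean(40,rz),np.array([.1,.5,0,1.9,j5,.5,j7])) for j5 in(0,3.1) for j7 in(-2,0,2)),key=lambda x:x[1]+x[2])
   print("wing",rz,np.round(best[0],2),np.round(best[1:],1))
E
```

```text
0 30 low [0.36 0.45 0.08 2.31 4.16 0.23 2.41] [0. 0.]
0 30 shut [0.28 0.51 0.17 2.32 4.06 0.3  2.5 ] [0. 0.]
0 30 top [ 0.4  -0.02  0.01  2.08 -0.28  0.61  0.52] [0. 0.]
0 40 low [0.22 0.51 0.29 2.41 3.84 0.56 2.73] [0. 0.]
0 40 shut [0.19 0.57 0.32 2.41 3.8  0.63 2.76] [0. 0.]
0 40 top [ 0.44 -0.07  0.01  2.19 -0.59  0.42  0.83] [0. 0.]
0 50 low [ 1.62  1.65 -1.55  2.42  2.36  1.1  -1.05] [3.2 0.4]
0 50 shut [ 1.63  1.78 -1.55  2.42  2.41  1.17 -0.96] [1.4 0.2]
0 50 top [ 0.37 -0.09  0.12  2.3  -1.25  0.31  1.51] [0. 0.]
0 60 low [ 1.72  1.91 -1.56  2.42  2.53  1.05 -0.85] [17.3  1.9]
0 60 shut [ 1.75  2.   -1.52  2.42  2.59  1.06 -0.8 ] [13.5  1.4]
0 60 top [ 0.5  -0.07  0.04  2.4   4.28  0.43  2.28] [0. 0.]
180 30 low [ 0.4   0.45  0.03  2.31  4.13  0.21 -0.69] [0. 0.]
180 30 shut [ 0.32  0.5   0.13  2.32  4.03  0.29 -0.6 ] [0. 0.]
180 30 top [ 0.43 -0.02 -0.02  2.08 -0.28  0.61 -2.62] [0. 0.]
180 40 low [ 0.25  0.5   0.25  2.41  3.82  0.55 -0.38] [0. 0.]
180 40 shut [ 0.6   0.56 -0.15  2.4   3.53  0.49  0.01] [0. 0.]
180 40 top [ 0.45 -0.07 -0.    2.19 -0.59  0.42 -2.31] [0. 0.]
180 50 low [ 1.62  1.65 -1.55  2.42  2.36  1.1   2.1 ] [3.2 0.4]
180 50 shut [ 1.63  1.68 -1.5   2.42  2.43  1.09  2.09] [1.5 0.2]
180 50 top [ 0.47 -0.09  0.02  2.3  -1.27  0.32 -1.62] [0. 0.]
180 60 low [ 1.72  1.91 -1.55  2.42  2.53  1.05  2.29] [17.3  1.9]
180 60 shut [ 1.75  2.   -1.52  2.42  2.59  1.06  2.35] [13.5  1.4]
180 60 top [ 0.49 -0.07  0.04  2.4   4.28  0.43 -0.86] [0. 0.]
wing -135 [ 0.22  0.48 -0.2   2.26  2.8   0.31 -0.44] [0. 0.]
wing -90 [-0.06  0.47  0.13  2.27  3.22  0.3  -1.71] [0. 0.]
wing -45 [ 0.12  0.47 -0.08  2.26  2.95  0.3  -2.18] [0. 0.]
wing 45 [-0.05  0.47  0.11  2.27  3.2   0.3   2.24] [0. 0.]
wing 90 [ 0.13  0.48 -0.1   2.26  2.92  0.3   1.78] [0. 0.]
wing 135 [ 0.32  0.5  -0.32  2.25  2.66  0.33  1.3 ] [0. 0.]
```

```bash
cat >> h.py <<'E'
H2=HR+.012*YC
E
python3 - <<'E'
from kin import *
q=readout.read_state()["joint_pos"]
for th in(10,13,16):
  r=lean(th);g=r.apply([0,0,1])
  for n,p in(("pre",H2-.06*g-.02*XC),("low",H2+.006*g),("shut",H2+.006*g+[0,0,-.022]),("top",H2+.006*g+[0,0,.273])):
      b=ik(p,r,np.array([.2,.4,0,2.2,0,.3,0])); print(th,n,np.round(b[0],2),np.round(b[1:],1))
r=lean(14);g=r.apply([0,0,1]);via((H2-.06*g-.02*XC,r),(H2+.006*g,r))
E
```

```text
10 pre [ 0.39  0.33 -0.06  2.14 -0.05  0.5   0.29] [0. 0.]
10 low [ 0.4   0.49 -0.09  2.11  0.01  0.38  0.23] [0. 0.]
10 shut [ 0.4   0.53 -0.1   2.11  0.02  0.34  0.22] [0. 0.]
10 top [ 0.29  0.12  0.04  1.86 -0.05  1.    0.27] [0. 0.]
13 pre [ 0.43  0.31 -0.09  2.18 -0.07  0.43  0.32] [0. 0.]
13 low [ 0.43  0.48 -0.12  2.14  0.01  0.31  0.24] [0. 0.]
13 shut [ 0.44  0.52 -0.13  2.14  0.03  0.26  0.22] [0. 0.]
13 top [ 0.29  0.09  0.04  1.9  -0.07  0.94  0.28] [0. 0.]
16 pre [ 0.48  0.3  -0.14  2.22 -0.09  0.36  0.35] [0. 0.]
16 low [ 0.47  0.47 -0.16  2.17  0.02  0.24  0.23] [0. 0.]
16 shut [ 0.47  0.51 -0.16  2.18  0.05  0.19  0.21] [0. 0.]
16 top [ 0.29  0.07  0.05  1.93 -0.09  0.87  0.31] [0. 0.]
turn [17.5 -0.5  0.2] shift [-95 -21  82] rows>= 3.0
turn [0. 0. 0.] shift [ 0 19 71] rows>= 1.8
```

drive_tool:
  targets: [17,0,0,-95,-21,82,0.68,17,0,0,-95,-21,82,0.68,17,0,0,-95,-21,82,0.68,17,0,0,-95,-21,82,0.68,17,0,0,-95,-21,82,0.68]

```text
t: 3.65
tcp_pos: [0.4738, -0.189, 0.1287]
ee_rot: [0.73, 0.672, 0.087, 0.088]
wrist_force: [-1.8, 1.2, -0.7]
gripper_width: 0.0277
finger_force: 0.0
```

Run:
```python
from kin import *
p0,r0=cur();print(np.round(p0,3),np.round(readout.read_state()["joint_pos"],2))
r=lean(15);g=r.apply([0,0,1]);via((H2-.012*g,r),(H2+.006*g,r))
im,d=vision.get_image("top");print(proj("top",[H2,p0,HR]))
cv2.imwrite("pics/t1.png",cv2.resize(im[150:260,230:350,::-1],(640,587),interpolation=cv2.INTER_CUBIC))
```

```text
[ 0.474 -0.189  0.129] [ 0.14  0.31  0.25  2.21 -0.39  0.42  0.62]
turn [-0.8 -0.5  0.1] shift [-2 19 51] rows>= 1.3
turn [0. 0. 0.] shift [ 0  0 18] rows>= 0.4
[[295.82363564 203.12311676]
 [297.73445172 209.91182563]
 [299.36930363 203.16267012]]
```

View pics/t1.png

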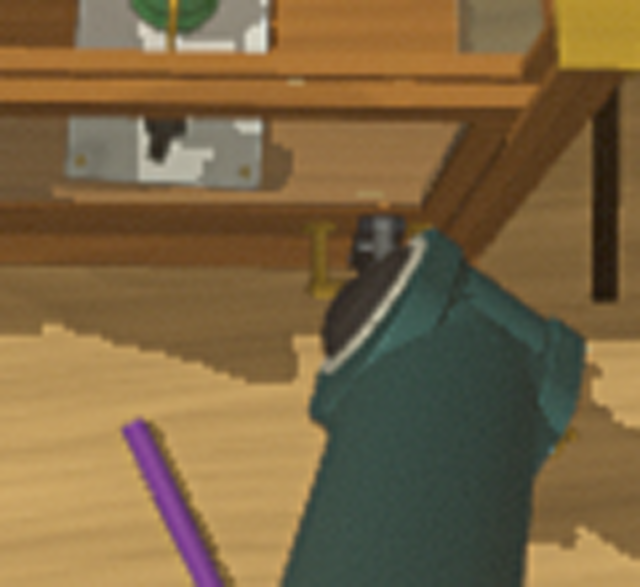

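The hand sits over the right handle at crop (380,240), between the stems at (320,260) and (420,230). Going in.

drive_tool:
  targets: [-0.8,0,0,-2,19,20,0.68,-0.8,0,0,-2,19,51,0.68,-0.8,0,0,-2,19,60,0.68,-0.8,0,0,-2,19,69,0.68,-0.8,0,0,-2,19,69,0.68]

```text
t: 4.12
tcp_pos: [0.5093, -0.1905, 0.0689]
ee_rot: [0.728, 0.673, 0.094, 0.094]
wrist_force: [-0.1, 0.1, 0.5]
gripper_width: 0.0274
finger_force: 0.0
```

drive_tool:
  targets: [0,0,0,0,0,0,1,0,0,0,0,0,0,1,0,0,0,0,0,0,1,0,0,0,0,0,0,1,0,0,0,0,0,0,1]
  grip_force: 40

```text
t: 4.53
tcp_pos: [0.508, -0.1912, 0.0696]
ee_rot: [0.728, 0.673, 0.093, 0.094]
wrist_force: [-6.7, 1.1, 3.2]
gripper_width: 0.0104
finger_force: 39.2
```

Run:
```python
from kin import *
p0,r0=cur();s=readout.read_state();print(np.round(p0,4),np.round(s["joint_pos"],2),s["gripper_width"],s["finger_force"],s["wrist_force"],s["torque"],H2)
via((p0+[0,0,.15],r0),(p0+[0,0,.265],r0),(p0+[0,0,.285],r0))
```

```text
[ 0.508  -0.1912  0.0696] [ 0.22  0.46  0.14  2.17 -0.5   0.29  0.73] 0.01035236649002367 39.199989438056946 [-6.67286845  1.10582928  3.20306181] [0.20701839 1.46648244 0.02717732] [ 0.508025   -0.19304386  0.072     ]
turn [0. 0. 0.] shift [   1   39 -145] rows>= 3.6
turn [0. 0. 0.] shift [   1   30 -111] rows>= 2.8
turn [0. 0. 0.] shift [  0   5 -19] rows>= 0.5
```

drive_tool:
  targets: [0,0,0,0,3,-12,1,0,0,0,0,10,-36,1,0,0,0,1,18,-68,1,0,0,0,1,26,-98,1,0,0,0,1,35,-130,1]

```text
t: 4.95
tcp_pos: [0.5079, -0.1913, 0.2047]
ee_rot: [0.728, 0.673, 0.093, 0.094]
wrist_force: [3.7, 2.0, -8.2]
gripper_width: 0.0098
finger_force: 40.1
```

drive_tool:
  targets: [0,0,0,0,8,-30,1,0,0,0,0,16,-60,1,0,0,0,1,24,-90,1,0,0,0,1,29,-108,1,0,0,0,1,31,-116,1]

```text
t: 5.37
tcp_pos: [0.5079, -0.1912, 0.3268]
ee_rot: [0.728, 0.673, 0.095, 0.095]
wrist_force: [0.5, 0.5, -4.9]
gripper_width: 0.0099
finger_force: 40.5
```

Run:
```python
from kin import *
p0,r0=cur();s=readout.read_state();print(np.round(p0,4),np.round(s["joint_pos"],2),s["gripper_width"],s["finger_force"],s["wrist_force"],s["torque"])
print(np.round(r0.inv().apply([0,0,100])))
```

```text
[ 0.5079 -0.1912  0.3268] [-0.03  0.06  0.39  1.97 -0.14  0.86  0.36] 0.009911969439587819 40.52309453487396 [ 0.53027467  0.50059458 -4.90668471] [0.25475843 0.60859615 0.00815758]
[  1.  27. -96.]
```

drive_tool:
  targets: [0,0,0,0,1,-4,1,0,0,0,0,2,-7,1,0,0,0,0,3,-10,1,0,0,0,0,3,-12,1,0,0,0,0,3,-12,1]

```text
t: 5.78
tcp_pos: [0.5079, -0.1912, 0.3355]
ee_rot: [0.728, 0.673, 0.093, 0.094]
wrist_force: [-4.0, 3.4, -1.4]
gripper_width: 0.0103
finger_force: 40.9
```

drive_tool:
  targets: [0,0,0,0,0,-2,1,0,0,0,0,1,-4,1,0,0,0,0,1,-4,1]

```text
t: 6.03
tcp_pos: [0.508, -0.1912, 0.34]
ee_rot: [0.728, 0.673, 0.093, 0.094]
wrist_force: [-3.6, 4.7, -2.5]
gripper_width: 0.0101
finger_force: 40.9
```

drive_tool:
  targets: [0,0,0,0,1,-3,1,0,0,0,0,1,-5,1,0,0,0,0,1,-5,1]

```text
t: 6.28
tcp_pos: [0.5079, -0.1912, 0.3455]
ee_rot: [0.728, 0.673, 0.094, 0.095]
wrist_force: [-2.1, 4.7, -2.4]
gripper_width: 0.0102
finger_force: 40.8
```

drive_tool:
  targets: [0,0,0,0,1,-3,1,0,0,0,0,1,-5,1,0,0,0,0,1,-5,1]

```text
t: 6.53
tcp_pos: [0.5078, -0.1912, 0.3458]
ee_rot: [0.728, 0.673, 0.092, 0.094]
wrist_force: [16.0, -0.9, -32.8]
gripper_width: 0.0096
finger_force: 39.9
```

The stop is reached: 33 N, with the TCP at 0.3458. I'll relax, open and back out.

drive_tool:
  targets: [0,0,0,0,-1,4,1,0,0,0,0,-1,5,1,0,0,0,0,-1,5,0.65,0,0,0,0,-1,5,0.65,0,0,0,0,-1,5,0.65]

```text
t: 6.95
tcp_pos: [0.509, -0.1934, 0.3472]
ee_rot: [0.728, 0.672, 0.094, 0.097]
wrist_force: [0.2, 0.5, 1.3]
gripper_width: 0.0302
finger_force: 0.0
```

drive_tool:
  targets: [0,0,0,0,0,-15,0.65,0,0,0,0,-5,-40,0.65,0,0,0,0,-35,-70,0.65,0,0,0,0,-60,-80,0.65,0,0,0,0,-60,-80,0.65]

```text
t: 7.37
tcp_pos: [0.4266, -0.1881, 0.4099]
ee_rot: [0.729, 0.671, 0.095, 0.098]
wrist_force: [0.7, -1.0, -1.2]
gripper_width: 0.03
finger_force: 0.0
```

Run:
```python
from kin import *
p0,r0=cur();s=readout.read_state();print(np.round(p0,4),np.round(s["joint_pos"],2),s["gripper_width"],s["wrist_force"])
im,d=vision.get_image("top");np.savez("top1.npz",im=im,d=d)
im2,d2=vision.get_image("side");np.savez("side1.npz",im=im2,d=d2)
W=O+.06*XC+np.array([0,0,.102]);print(W,proj("top",W),proj("side",W))
a=cv2.resize(im[120:220,200:320,::-1],(480,400),interpolation=cv2.INTER_CUBIC);b=cv2.resize(im2[150:230,170:250,::-1],(320,320),interpolation=cv2.INTER_CUBIC)
o=np.zeros((400,800,3),np.uint8);o[:,:480]=a;o[:320,480:]=b;cv2.imwrite("pics/t2.png",o)
```

```text
[ 0.4266 -0.1881  0.4099] [-0.02 -0.17  0.37  1.98 -0.02  1.06  0.28] 0.029971599263783875 [ 0.74179057 -0.98748608 -1.15401312]
[ 0.61878072 -0.06262502  0.102     ] [[254.96744071 171.96105657]] [[230.23598355 188.49754641]]
```

View pics/t2.png

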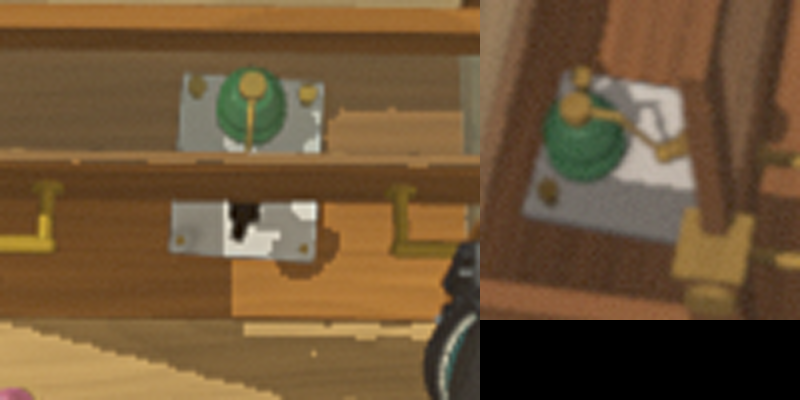

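```bash
cat > w.py <<'E'
from kin import *
def ray(n,uv,z):
    K,p,r=cal(n); d=r.apply([(uv[0]-K[0,2])/K[0,0],(uv[1]-K[1,2])/K[1,1],1]); return p+d*(z-p[2])/d[2]
c=[ray("top",u,.026) for u in((243,182.5),(279,184.5),(281.5,140),(245.5,138))]
for x in c: print(np.round(x,3))
S=np.mean(c,0); lr=(c[1]-c[0]+c[2]-c[3]);fb=(c[3]-c[0]+c[2]-c[1])
print("stand",S,"yaw from lr",np.degrees(np.arctan2(lr[0],-lr[1])),"fb",np.degrees(np.arctan2(fb[1],fb[0])),np.linalg.norm(lr)/2,np.linalg.norm(fb)/2, "case coords",(S-O)@XC,(S-O)@YC)
for n,f in(("top","top1"),("side","side0")):
    D=np.load(f+".npz");im,d=D["im"],D["d"];P=cloud(n,d)
    m=(im.max(2)<60)&(P[...,0]>.57)&(P[...,0]<.68)&(P[...,1]>-.13)&(P[...,1]<0)&(P[...,2]>.06)&(P[...,2]<.15)
    q=P[m]; print(n,m.sum()); 
    if m.sum()>5:
        print(np.round(q.mean(0),3),np.round(q.min(0),3),np.round(q.max(0),3)); w,v=np.linalg.eigh(np.cov(q.T)); print(np.sqrt(w),np.round(v.T,2))
        y,x=np.where(m); print(x.min(),x.max(),y.min(),y.max())
E
python3 w.py
```

```text
[ 0.606 -0.02   0.026]
[ 0.589 -0.147  0.026]
[ 0.757 -0.171  0.026]
[ 0.774 -0.04   0.026]
stand [ 0.68156157 -0.09443564  0.026     ] yaw from lr -7.5462269755554665 fb -7.677411727225726 0.13023307747879193 0.1693962751509203 case coords 0.12526857654314588 -0.02633182135836589
top 30
[ 0.61  -0.079  0.106] [ 0.594 -0.091  0.064] [ 0.632 -0.073  0.123]
[0.0039413  0.00816929 0.01657468] [[-0.29 -0.94 -0.17]
 [ 0.89 -0.33  0.32]
 [-0.36 -0.05  0.93]]
258 263 171 179
side 56
[ 0.634 -0.083  0.108] [ 0.623 -0.092  0.06 ] [ 0.645 -0.073  0.131]
[0.0021121  0.00604597 0.01937427] [[ 0.31  0.93  0.19]
 [ 0.95 -0.32  0.03]
 [-0.09 -0.17  0.98]]
222 229 176 191
```

```bash
cat > w2.py <<'E'
from kin import *
yw=np.radians(-7.6);xs=np.array([np.cos(yw),np.sin(yw),0]);ys=np.array([-np.sin(yw),np.cos(yw),0])
t=np.radians(40);zw=-xs*np.sin(t)+ZC*np.cos(t);up=np.cross(ys,zw)  # x when y=ys
S=np.array([.6816,-.0944,0])
ims=[]
for n,f in(("top","top0"),("top","top1"),("side","side0"),("side","side1")):
    D=np.load(f+".npz");P=cloud(n,D["d"]);v=(P[...,0]>.575)&(P[...,2]<.16)&(P[...,0]<.8)
    ims.append((n,D["im"].max(2)<62,v))
def score(phi,g,full=False):
    a=phi-np.pi/4; X=np.cos(a)*up+np.sin(a)*ys; Y=-np.sin(a)*up+np.cos(a)*ys
    B=np.array([g+sx*.031*X+sy*.006*Y+sz*zw for sx in(-1,1) for sy in(-1,1) for sz in(-.022,.014)])
    tot=[]
    for n,dk,v in ims:
        u=proj(n,B); M=np.zeros((384,512),np.uint8); cv2.fillConvexPoly(M,cv2.convexHull((u*16).round().astype(np.int32)),1,shift=4)
        c=u.mean(0);w=np.zeros_like(v);w[int(c[1])-22:int(c[1])+22,int(c[0])-16:int(c[0])+16]=1
        M=M.astype(bool)&v;d=dk&v&w; tot.append((M&d).sum()/max(1,(M|d).sum()))
    return tot if full else np.mean(tot)
res=[]
for phi in np.arange(.4,1.6,.1):
    b=max((score(phi,S-x*xs+y*ys+[0,0,.102]),x,y) for x in np.arange(.054,.079,.003) for y in(-.006,-.003,0,.003,.006))
    res.append((b[0],phi)+b[1:])
for r in sorted(res)[::-1][:6]: print(np.round(r,3),np.round(score(r[1],S-r[2]*xs+r[3]*ys+[0,0,.102],True),2))
E
python3 w2.py
```

```text
[0.246 0.5   0.054 0.   ] [0.   0.67 0.31 0.  ]
[0.243 0.4   0.054 0.   ] [0.   0.66 0.31 0.  ]
[0.242 0.6   0.054 0.003] [0.   0.65 0.32 0.  ]
[0.24  0.7   0.054 0.003] [0.   0.62 0.34 0.  ]
[0.234 0.8   0.066 0.003] [0.   0.48 0.45 0.  ]
[0.23  0.9   0.063 0.003] [0.   0.48 0.44 0.  ]
```

Run:
```python
from h import *
o=np.zeros((500,800,3),np.uint8)
for i,(f,x,y) in enumerate((("top0",245,160),("top1",245,160),("side0",210,165),("side1",210,165))):
    im=np.load(f+".npz")["im"][y:y+32,x:x+32,::-1]; im=np.clip(im*1.5,0,255).astype(np.uint8)
    o[(i//2)*250:(i//2)*250+250,(i%2)*400:(i%2)*400+250]=cv2.resize(im,(250,250),interpolation=cv2.INTER_NEAREST)
cv2.imwrite("pics/z.png",o)
```

```text
(no output)
```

View pics/z.png

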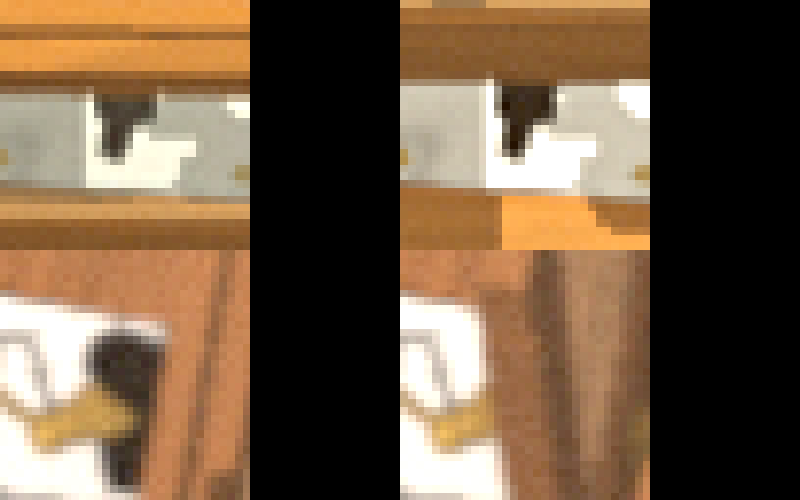

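```bash
cat >> w2.py <<'E'
print("----")
def box(c,A,lo,hi): return np.array([c+A[0]*x+A[1]*y+A[2]*z for x in(lo[0],hi[0]) for y in(lo[1],hi[1]) for z in(lo[2],hi[2])])
P=box(S+[0,0,.016],(xs,ys,ZC),(-.054,-.014,.01),(-.040,.014,.052))
for n in("top","side"): print("pillar",n,proj(n,P).min(0).round(1),proj(n,P).max(0).round(1))
for gx in (.066,):
  for phi in(.6,.8,1.0,1.2,1.4):
    a=phi-np.pi/4; X=np.cos(a)*up+np.sin(a)*ys; Y=-np.sin(a)*up+np.cos(a)*ys
    g=S-gx*xs+[0,0,.102]
    for n in("top","side"):
        print(phi,n,"ends out/in:",[proj(n,g+s*.031*X+k*zw)[0].round(1).tolist() for s in(1,-1) for k in(.014,-.022)])
for n,f in(("top","top1"),("side","side0")):
    D=np.load(f+".npz");C=cloud(n,D["d"]);
    r,c=((169,182),(255,267)) if n=="top" else ((173,193),(219,233))
    print(n,r,c);print((1000*C[r[0]:r[1],c[0]:c[1],2]).astype(int)); print(D["im"].max(2)[r[0]:r[1],c[0]:c[1]])
E
python3 w2.py | sed -n '/----/,$p'
```

```text
Traceback (most recent call last):
  File "w2.py", line 20, in <module>
    b=max((score(phi,S-x*xs+y*ys+[0,0,.102]),x,y) for x in np.arange(.054,.079,.003) for y in(-.006,-.003,0,.003,.006))
  File "w2.py", line 20, in <genexpr>
    b=max((score(phi,S-x*xs+y*ys+[0,0,.102]),x,y) for x in np.arange(.054,.079,.003) for y in(-.006,-.003,0,.003,.006))
           ~~~~~^^^^^^^^^^^^^^^^^^^^^^^^^^^^
  File "w2.py", line 14, in score
    u=proj(n,B); M=np.zeros((384,512),np.uint8); cv2.fillConvexPoly(M,cv2.convexHull((u*16).round().astype(np.int32)),1,shift=4)
  File "h.py", line 11, in proj
    K,p,r=cal(n); c=r.inv().apply(np.atleast_2d(X)-p); q=c@K.T; return q[:,:2]/q[:,2:]
          ~~~^^^
  File "h.py", line 5, in cal
    c=vision.calibration(n); return np.array(c["camera_matrix"]),np.array(c["position"]),R.from_quat(c["orientation"]) if len(np.shape(c["orientation"]))==1 else R.from_matrix(c["orientation"])
ValueError: time passes only in moves, steps and waits
```

```bash
python3 - <<'E'
s=open('h.py').read()
s=s.replace("def cal(n):\n","import functools\n@functools.lru_cache\ndef cal(n):\n");open('h.py','w').write(s)
E
python3 w2.py | sed -n '/----/,$p'
```

```text
----
pillar top [257.6 167.7] [266.  175.4]
pillar side [223.1 181.4] [230.3 196.1]
0.6 top ends out/in: [[264.1, 165.5], [264.1, 161.5], [259.6, 182.1], [259.8, 177.7]]
0.6 side ends out/in: [[226.8, 174.4], [219.9, 177.5], [242.0, 186.4], [235.0, 189.3]]
0.8 top ends out/in: [[262.2, 165.2], [262.3, 161.2], [261.4, 182.3], [261.6, 178.0]]
0.8 side ends out/in: [[226.2, 176.2], [219.3, 179.3], [242.6, 184.7], [235.5, 187.6]]
1.0 top ends out/in: [[260.3, 165.3], [260.5, 161.3], [263.2, 182.2], [263.3, 177.9]]
1.0 side ends out/in: [[225.9, 178.1], [219.0, 181.2], [242.8, 182.8], [235.7, 185.7]]
1.2 top ends out/in: [[258.5, 165.7], [258.7, 161.8], [265.0, 181.8], [265.1, 177.5]]
1.2 side ends out/in: [[226.0, 180.1], [219.1, 183.1], [242.7, 180.8], [235.6, 183.8]]
1.4 top ends out/in: [[256.8, 166.5], [257.1, 162.5], [266.7, 181.1], [266.7, 176.8]]
1.4 side ends out/in: [[226.4, 182.2], [219.5, 185.2], [242.3, 178.9], [235.2, 181.8]]
top (169, 182) (255, 267)
[[ 324  324  324  324  326  324  323  324  324  325  328  325]
 [ 316  316  316  314  316  315  316  315  315  315  316  317]
[... 3327 characters left out ...]
7 126  75  45  42  44  42  49  45  62 100 124 134]
 [172 150 127 105  67  48  44  42  42  45  63 109 132 132]
 [150 136 132 124 102  76  52  44  40  38  71 113 134 133]
 [130 133 137 131 123 103  87  63  47  47  70 115 133 135]
 [132 133 134 137 132 121 114  91  61  53  80 117 132 134]
 [137 135 137 137 131 130 125 109  78  61  89 122 130 133]
 [136 131 131 131 137 121 117  99  68  60  97 123 132 134]
 [126 124 124 120 113 100  86  69  51  63 109 126 133 132]
 [131 133 140 114  78  68  53  42  42  70 112 132 137 136]
 [170 177 170 129  74  46  40  42  52  77 119 132 132 131]
 [188 186 180 139  81  46  44  42  55  91 119 133 132 126]
 [188 188 184 147  90  47  33  40  55  98 126 133 134 126]]
```

```bash
cat > w3.py <<'E'
from kin import *
yw=np.radians(-7.6);xs=np.array([np.cos(yw),np.sin(yw),0]);ys=np.array([-np.sin(yw),np.cos(yw),0])
t=np.radians(40);zw=-xs*np.sin(t)+ZC*np.cos(t);up=np.cross(ys,zw)
def pts(n,f,zmin,th):
    D=np.load(f+".npz");C=cloud(n,D["d"]);m=(D["im"].max(2)<th)&(C[...,2]>zmin)&(C[...,2]<.14)&(C[...,0]>.58)&(C[...,0]<.66)&(C[...,1]>-.12)&(C[...,1]<-.05)
    return C[m]
A=pts("top","top1",.088,75);A0=pts("top","top0",.088,75);B=pts("side","side0",.1,60);print(len(A),len(A0),len(B),A.mean(0).round(4),B.mean(0).round(4))
def sdf(P,g,phi):
    a=phi-np.pi/4; M=np.stack([np.cos(a)*up+np.sin(a)*ys,-np.sin(a)*up+np.cos(a)*ys,zw],1)
    q=np.abs((P-g)@M+[0,0,.004])-[.031,.006,.018]
    return np.linalg.norm(np.maximum(q,0),axis=1)+np.minimum(q.max(1),0)
for use in("both","top"):
  R_=[]
  for p0 in(.3,.6,.9,1.2,1.5):
    def f(v):
        r=[sdf(np.r_[A,A0],v[:3],v[3])]
        if use=="both": r.append(sdf(B-v[4:7],v[:3],v[3]))
        return np.r_[np.concatenate(r),3*(v[2]-.102),1*v[4:7]]
    s=least_squares(f,[.615,-.085,.102,p0,.003,0,0],loss="soft_l1",f_scale=.003);R_.append((s.cost*1e4,*s.x))
  for r in sorted(R_): print(use,np.round(r,3))
E
python3 w3.py
```

```text
30 0 45 [ 0.6068 -0.0789  0.1105] [ 0.6334 -0.0846  0.1159]
both [ 1.151e+00  6.160e-01 -8.300e-02  1.020e-01  5.940e-01  2.000e-03
 -1.000e-03 -3.000e-03]
both [ 1.154e+00  6.160e-01 -8.300e-02  1.020e-01  5.780e-01  2.000e-03
 -1.000e-03 -2.000e-03]
both [ 1.409  0.617 -0.079  0.102  0.54   0.003  0.007  0.002]
both [ 1.414  0.617 -0.079  0.102  0.548  0.004  0.007  0.002]
both [ 2.641e+00  6.160e-01 -7.900e-02  1.020e-01  5.890e-01  2.000e-03
  2.000e-03 -3.000e-03]
top [ 0.377  0.616 -0.081  0.102  0.352  0.     0.     0.   ]
top [ 0.377  0.616 -0.081  0.102  0.352  0.     0.     0.   ]
top [ 0.415  0.616 -0.079  0.102  0.462  0.     0.     0.   ]
top [ 0.442  0.616 -0.082  0.102  0.837  0.     0.     0.   ]
top [ 0.442  0.616 -0.082  0.102  0.837  0.     0.     0.   ]
```

```bash
cat >> h.py <<'E'
G=np.array([.617,-.083,.102]); YS=np.radians(-7.6)
E
cat > plan.py <<'E'
from kin import *
q=readout.read_state()["joint_pos"]; 
qc=np.array([.1,.4,0,2.2,3.0,.4,-1.7])
for th in(40,44):
 r=lean(th,-81,YS);g=r.apply([0,0,1]);qq=qc
 for d in(-.004,.05,.1,.15,.2):
  b=ik(G-d*g,r,qq,.003);qq=b[0];print(th,d,np.round(G-d*g,3),np.round(b[0],2),np.round(b[1:],1))
 for rz in(-45,-135):
  b=ik(G,lean(th,rz,YS),qc,.003);print(th,rz,np.round(b[0],2),np.round(b[1:],1))
E
python3 plan.py
```

```text
40 -0.004 [ 0.62  -0.083  0.099] [ 0.07  0.48  0.01  2.26  3.02  0.3  -1.66] [0. 0.]
40 0.05 [ 0.585 -0.079  0.14 ] [ 0.04  0.35  0.03  2.33  3.    0.23 -1.64] [0. 0.]
40 0.1 [ 0.553 -0.074  0.179] [ 0.16  0.22 -0.1   2.37  2.71  0.17 -1.35] [0. 0.]
40 0.15 [ 0.521 -0.07   0.217] [ 0.8   0.15 -0.79  2.39  1.88  0.16 -0.49] [0. 0.]
40 0.2 [ 0.49  -0.066  0.255] [ 1.58  0.1  -1.56  2.39  1.24  0.16  0.16] [7.3 0.4]
40 -45 [ 0.21  0.48 -0.16  2.26  2.81  0.31 -2.04] [0. 0.]
40 -135 [-0.14  0.48  0.26  2.27  3.35  0.3  -1.09] [0. 0.]
44 -0.004 [ 0.62  -0.083  0.099] [ 0.08  0.5  -0.01  2.29  3.03  0.42 -1.67] [0. 0.]
44 0.05 [ 0.583 -0.078  0.138] [ 0.06  0.37  0.    2.37  3.01  0.37 -1.65] [0. 0.]
44 0.1 [ 0.548 -0.074  0.174] [ 0.17  0.24 -0.12  2.42  2.87  0.3  -1.51] [0. 0.]
44 0.15 [ 0.514 -0.069  0.21 ] [ 1.33  0.63 -1.55  2.42  1.89  0.71 -0.31] [2.5 0.4]
44 0.2 [ 0.479 -0.065  0.246] [ 1.58  0.11 -1.55  2.42  1.75  0.17 -0.34] [12.3  1.7]
44 -45 [ 0.23  0.5  -0.19  2.29  2.87  0.43 -2.09] [0. 0.]
44 -135 [-0.16  0.5   0.27  2.31  3.28  0.43 -1.04] [0. 0.]
```

```bash
cat > plan2.py <<'E'
from kin import *
q0=readout.read_state()["joint_pos"]
r=lean(43,-81,YS);g=r.apply([0,0,1]);
qb,*e=ik(G-.1*g,r,np.array([.1,.3,0,2.35,3.0,.3,-1.6]),.003);print("qb",np.round(qb,2),e)
qa=qb.copy();qa[4]=.1;qa[5]=.5;qa[3]=2.3;qa[1]=.12;qa[6]=-1.2
def show(n,q):
    p,r=fk(q,KP,KS);print(n,np.round(q,2),"tcp",np.round(p,3),"z",np.round(r.apply([0,0,1]),2),"palm",np.round(p-r.apply([0,0,.2]),2))
    return p,r
W=[]
for u in(.34,.67,1): W.append(show("a",q0+(qa-q0)*u))
for u in(.2,.4,.6,.8,1): W.append(show("b",qa+(qb-qa)*u))
via(*W)
E
python3 plan2.py
```

```text
qb [ 0.06  0.23  0.    2.42  2.95  0.26 -1.59] [np.float64(6.297080080226477e-05), np.float64(2.2604986166176737e-05)]
a [ 0.   -0.07  0.25  2.09  0.02  0.87 -0.22] tcp [ 0.447 -0.152  0.327] z [ 0.24 -0.06 -0.97] palm [ 0.4  -0.14  0.52]
a [ 0.03  0.03  0.13  2.19  0.06  0.68 -0.71] tcp [ 0.453 -0.116  0.248] z [ 0.23 -0.08 -0.97] palm [ 0.41 -0.1   0.44]
a [ 0.06  0.12  0.    2.3   0.1   0.5  -1.2 ] tcp [ 0.441 -0.074  0.175] z [ 0.22 -0.06 -0.97] palm [ 0.4  -0.06  0.37]
b [ 0.06  0.14  0.    2.32  0.67  0.45 -1.28] tcp [ 0.456 -0.141  0.178] z [ 0.28 -0.29 -0.92] palm [ 0.4  -0.08  0.36]
b [ 0.06  0.16  0.    2.35  1.24  0.4  -1.36] tcp [ 0.493 -0.171  0.193] z [ 0.42 -0.4  -0.82] palm [ 0.41 -0.09  0.36]
b [ 0.06  0.19  0.    2.37  1.81  0.36 -1.44] tcp [ 0.532 -0.162  0.203] z [ 0.57 -0.37 -0.74] palm [ 0.42 -0.09  0.35]
b [ 0.06  0.21  0.    2.39  2.38  0.31 -1.52] tcp [ 0.554 -0.123  0.197] z [ 0.66 -0.25 -0.7 ] palm [ 0.42 -0.07  0.34]
b [ 0.06  0.23  0.    2.42  2.95  0.26 -1.59] tcp [ 0.549 -0.074  0.175] z [ 0.68 -0.09 -0.73] palm [ 0.41 -0.06  0.32]
turn [ 0.8 -3.  21.6] shift [35 -7 83] rows>= 3.1
turn [ 0.1 -1.3 20.5] shift [ 31 -30  75] rows>= 2.9
turn [ 1.   0.  20.3] shift [ 11 -53  66] rows>= 2.8
turn [-13.3  -4.3 -25. ] shift [-12  67   4] rows>= 4.0
turn [-11.5  -1.8 -26.1] shift [ 3 49  5] rows>= 4.0
turn [ -9.9   0.9 -26.8] shift [20 36  4] rows>= 4.0
turn [ -8.8   3.2 -27.1] shift [36 28  2] rows>= 4.0
turn [ -8.    4.9 -27.2] shift [48 25  0] rows>= 4.0
```

drive_tool:
  targets: [1,-3,21.6,35,-7,83,0.5,1,-3,21.6,35,-7,83,0.5,1,-3,21.6,35,-7,83,0.5,1,-3,21.6,35,-7,83,0.5]

```text
t: 7.8
tcp_pos: [0.4472, -0.15, 0.3219]
ee_rot: [0.844, 0.523, 0.083, 0.085]
wrist_force: [0.1, -1.0, 0.2]
gripper_width: 0.0426
finger_force: 0.0
```

drive_tool:
  targets: [0,-1.3,20.5,31,-30,75,0.5,0,-1.3,20.5,31,-30,75,0.5,0,-1.3,20.5,31,-30,75,0.5,0,-1.3,20.5,31,-30,75,0.5]

```text
t: 8.13
tcp_pos: [0.4525, -0.1148, 0.2455]
ee_rot: [0.924, 0.364, 0.088, 0.076]
wrist_force: [0.1, 0.2, 1.0]
gripper_width: 0.0423
finger_force: 0.0
```

drive_tool:
  targets: [1,0,20.3,11,-53,66,0.5,1,0,20.3,11,-53,66,0.5,1,0,20.3,11,-53,66,0.5,1,0,20.3,11,-53,66,0.5]

```text
t: 8.47
tcp_pos: [0.4406, -0.0746, 0.1728]
ee_rot: [0.974, 0.197, 0.098, 0.052]
wrist_force: [0.4, -0.4, 0.1]
gripper_width: 0.0424
finger_force: 0.0
```

```bash
cat > plan3.py <<'E'
from plan2 import *
print("=====");W=[];n=5
for u in np.arange(1,n+1)/n: W.append(show("b",q0+(qb-q0)*u))
via(*W)
E
python3 plan3.py | sed -n '/=====/,$p'
```

```text
=====
b [-0.09  0.14  0.16  2.32  0.63  0.45 -1.23] tcp [ 0.455 -0.143  0.177] z [ 0.26 -0.3  -0.92] palm [ 0.4  -0.08  0.36]
b [-0.05  0.17  0.12  2.35  1.21  0.41 -1.32] tcp [ 0.491 -0.175  0.193] z [ 0.4  -0.41 -0.82] palm [ 0.41 -0.09  0.36]
b [-0.02  0.19  0.08  2.37  1.79  0.36 -1.41] tcp [ 0.531 -0.166  0.203] z [ 0.56 -0.39 -0.73] palm [ 0.42 -0.09  0.35]
b [ 0.02  0.21  0.04  2.39  2.37  0.31 -1.5 ] tcp [ 0.554 -0.125  0.197] z [ 0.66 -0.26 -0.7 ] palm [ 0.42 -0.07  0.34]
b [ 0.06  0.23  0.    2.42  2.95  0.26 -1.59] tcp [ 0.549 -0.074  0.175] z [ 0.68 -0.09 -0.73] palm [ 0.41 -0.06  0.32]
turn [-13.5  -5.1 -24.9] shift [-14  68   3] rows>= 4.0
turn [-11.7  -2.1 -26. ] shift [ 2 51  5] rows>= 4.0
turn [-10.2   0.8 -26.6] shift [20 37  4] rows>= 4.0
turn [ -9.2   3.3 -26.9] shift [37 29  1] rows>= 4.0
turn [ -8.5   5.  -26.8] shift [49 27 -1] rows>= 4.0
```

drive_tool:
  targets: [-13.5,-5.1,-24.9,-14,68,3,0.5,-13.5,-5.1,-24.9,-14,68,3,0.5,-13.5,-5.1,-24.9,-14,68,3,0.5,-13.5,-5.1,-24.9,-14,68,3,0.5,-13.5,-5.1,-24.9,-14,68,3,0.5]

```text
t: 8.88
tcp_pos: [0.4549, -0.1427, 0.1788]
ee_rot: [0.898, 0.389, 0.065, 0.195]
wrist_force: [0.1, 0.3, 0.4]
gripper_width: 0.0423
finger_force: 0.0
```

drive_tool:
  targets: [-11.7,-2.1,-26,2,51,5,0.5,-11.7,-2.1,-26,2,51,5,0.5,-11.7,-2.1,-26,2,51,5,0.5,-11.7,-2.1,-26,2,51,5,0.5,-11.7,-2.1,-26,2,51,5,0.5]

```text
t: 9.3
tcp_pos: [0.4899, -0.1755, 0.1935]
ee_rot: [0.766, 0.567, 0.041, 0.3]
wrist_force: [-0.3, 0.1, -0.3]
gripper_width: 0.043
finger_force: 0.0
```

```bash
sed -i 's/n=5$/n=3/' plan3.py; python3 -c "
from h import *
print(np.round(readout.read_state()['joint_pos'],2),cur()[0])"; python3 plan3.py | sed -n '/=====/,$p'
```

```text
[-0.31  0.17  0.39  2.35  1.15  0.37 -1.28] [ 0.48990653 -0.17550567  0.19349397]
=====
b [-0.19  0.19  0.26  2.37  1.75  0.33 -1.38] tcp [ 0.529 -0.165  0.203] z [ 0.55 -0.4  -0.74] palm [ 0.42 -0.09  0.35]
b [-0.06  0.21  0.13  2.4   2.35  0.3  -1.49] tcp [ 0.552 -0.127  0.196] z [ 0.65 -0.27 -0.71] palm [ 0.42 -0.07  0.34]
b [ 0.06  0.23  0.    2.42  2.95  0.26 -1.59] tcp [ 0.549 -0.074  0.175] z [ 0.68 -0.09 -0.73] palm [ 0.41 -0.06  0.32]
turn [ -9.4   0.4 -27. ] shift [21 36  4] rows>= 4.0
turn [ -9.2   3.1 -26.8] shift [35 28  3] rows>= 4.0
turn [ -9.4   4.7 -26.4] shift [48 30 -1] rows>= 4.0
```

The flip is following the plan.

drive_tool:
  targets: [-9.4,0.4,-27,21,36,4,0.5,-9.4,0.4,-27,21,36,4,0.5,-9.4,0.4,-27,21,36,4,0.5,-9.4,0.4,-27,21,36,4,0.5,-9.4,0.4,-27,21,36,4,0.5]

```text
t: 9.72
tcp_pos: [0.5293, -0.1657, 0.2028]
ee_rot: [0.588, 0.724, 0.018, 0.361]
wrist_force: [0.1, -0.3, -0.5]
gripper_width: 0.0426
finger_force: 0.0
```

drive_tool:
  targets: [-9.2,3.1,-26.8,35,28,3,0.5,-9.2,3.1,-26.8,35,28,3,0.5,-9.2,3.1,-26.8,35,28,3,0.5,-9.2,3.1,-26.8,35,28,3,0.5,-9.2,3.1,-26.8,35,28,3,0.5]

```text
t: 10.13
tcp_pos: [0.5533, -0.1288, 0.1961]
ee_rot: [0.374, 0.845, 0.007, 0.382]
wrist_force: [-0.1, -0.2, -0.2]
gripper_width: 0.043
finger_force: 0.0
```

drive_tool:
  targets: [-9.4,4.7,-26.4,48,30,-1,0.5,-9.4,4.7,-26.4,48,30,-1,0.5,-9.4,4.7,-26.4,48,30,-1,0.5,-9.4,4.7,-26.4,48,30,-1,0.5,-9.4,4.7,-26.4,48,30,-1,0.5]

```text
t: 10.55
tcp_pos: [0.5517, -0.0775, 0.1756]
ee_rot: [0.14, 0.919, 0.004, 0.369]
wrist_force: [-0.5, -0.3, 1.0]
gripper_width: 0.0428
finger_force: 0.0
```

Run:
```python
from kin import *
p0,r0=cur();s=readout.read_state();print(np.round(s["joint_pos"],2),p0,s["wrist_force"])
r=lean(40,-81,YS);g=r.apply([0,0,1])
via((G-.045*g,r),(G+.004*g,r))
im,d=vision.get_image("top");im2,d2=vision.get_image("side");np.savez("top2.npz",im=im,d=d)
print(proj("top",[G,p0]),proj("side",[G,p0]))
a=cv2.resize(im[140:220,220:320,::-1],(480,384),interpolation=cv2.INTER_CUBIC);b=cv2.resize(im2[140:240,180:280,::-1],(320,320),interpolation=cv2.INTER_CUBIC)
o=np.zeros((400,800,3),np.uint8);o[:384,:480]=a;o[:320,480:]=b;cv2.imwrite("pics/t3.png",o)
```

```text
[ 0.02  0.24  0.03  2.41  2.91  0.27 -1.58] [ 0.55171072 -0.07748206  0.17555712] [-0.49737697 -0.29815511  0.99856647]
turn [ 0.2  3.3 -0.6] shift [ 1  3 53] rows>= 1.3
turn [0. 0. 0.] shift [ 0  0 49] rows>= 1.2
[[261.04290095 172.04051571]
 [261.51937736 185.22281247]] [[231.37827733 182.43466767]
 [252.68484051 173.28399821]]
```

View pics/t3.png

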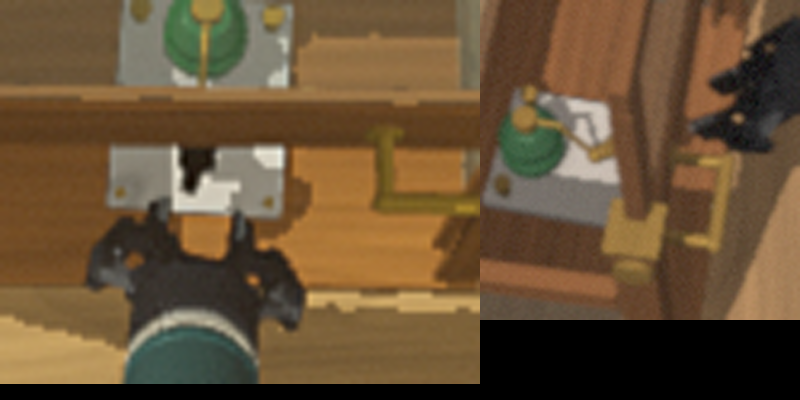

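The fingers, at crop (155,205) and (240,215), straddle the wing's line; its lower end is at (192,185). Moving in along the spindle.

drive_tool:
  targets: [0,3.3,-0.6,1,3,30,0.5,0,3.3,-0.6,1,3,53,0.5,0,3.3,-0.6,1,3,53,0.5]

```text
t: 10.9
tcp_pos: [0.5887, -0.0754, 0.1333]
ee_rot: [0.135, 0.93, 0.007, 0.341]
wrist_force: [0.2, 0.6, 0.2]
gripper_width: 0.0425
finger_force: 0.0
```

drive_tool:
  targets: [0,0,0,0,0,16,0.5,0,0,0,0,0,32,0.5,0,0,0,0,0,47,0.5,0,0,0,0,0,47,0.5]

```text
t: 11.23
tcp_pos: [0.6165, -0.0787, 0.0972]
ee_rot: [0.134, 0.931, 0.007, 0.34]
wrist_force: [0.4, -0.2, 0.5]
gripper_width: 0.0426
finger_force: 0.0
```

drive_tool:
  targets: [0,0,0,0,0,0,1,0,0,0,0,0,0,1,0,0,0,0,0,0,1,0,0,0,0,0,0,1,0,0,0,0,0,0,1]
  grip_force: 25

```text
t: 11.65
tcp_pos: [0.6145, -0.0817, 0.0989]
ee_rot: [0.135, 0.931, 0.006, 0.34]
wrist_force: [-1.8, -6.0, -1.5]
gripper_width: 0.0114
finger_force: 30.8
```

Run:
```python
from kin import *
p0,r0=cur();s=readout.read_state();print(np.round(s["joint_pos"],2),p0,s["wrist_force"],s["torque"],s["gripper_width"],s["finger_force"])
print(np.round(r0.inv().apply(s["wrist_force"]),1),np.round(r0.inv().apply(s["torque"]),2))
r=lean(40,-81,YS);via((G+.004*r.apply([0,0,1]),r))
```

```text
[ 0.07  0.48 -0.01  2.26  2.97  0.3  -1.62] [ 0.61446985 -0.0816922   0.09894759] [-1.75931848 -6.02006506 -1.51995195] [-0.8531655   1.16063933 -0.95539606] 0.011388284764020517 30.755285190002724
[ 0.7 -6.4  0.5] [1.52 0.81 0.1 ]
turn [ 0.1 -0.3  0. ] shift [-4  0  3] rows>= 0.1
```

drive_tool:
  targets: [0,0,0,-1,-3,0,1,0,0,6,-2,-3,0,1,0,0,12,-2,-3,0,1,0,0,18,-2,-3,0,1,0,0,24,-2,-3,0,1]
  grip_force: 40

```text
t: 12.07
tcp_pos: [0.6157, -0.0797, 0.0993]
ee_rot: [0.323, 0.883, 0.079, 0.33]
wrist_force: [2.4, 6.0, -6.1]
gripper_width: 0.0112
finger_force: 41.4
```

```bash
cat > st.py <<'E'
from kin import *
p0,r0=cur();s=readout.read_state();print(np.round(s["joint_pos"],2),np.round(p0,4),round(s["gripper_width"],4),s["t"])
print("F tool",np.round(r0.inv().apply(s["wrist_force"]),1),"T tool",np.round(r0.inv().apply(s["torque"]),2))
e=(lean(40,0,YS).inv()*r0);print("rz",np.round(e.as_euler('ZYX',degrees=True),2))
E
python3 st.py
```

```text
[ 0.18  0.49 -0.14  2.25  2.84  0.3  -1.88] [ 0.6157 -0.0797  0.0993] 0.0112 12.0667
F tool [5.7 3.8 5.7] T tool [-0.15  1.38 -0.06]
rz [-57.16   0.63  -0.36]
```

drive_tool:
  targets: [0,0,3,0,0,0,1,0,0,6,0,0,1,1,0,0,9,0,0,1,1]

```text
t: 12.32
tcp_pos: [0.6165, -0.0791, 0.0992]
ee_rot: [0.39, 0.856, 0.105, 0.323]
wrist_force: [-2.6, 6.6, 3.2]
gripper_width: 0.0112
finger_force: 42.9
```

```bash
python3 st.py
```

```text
[ 0.21  0.5  -0.18  2.25  2.79  0.31 -1.97] [ 0.6165 -0.0791  0.0992] 0.0112 12.3167
F tool [ 4.7  4.3 -4.6] T tool [-0.13  1.27 -0.06]
rz [-48.34   0.66  -0.35]
```

drive_tool:
  targets: [0,0,3,0,0,0,1,0,0,5,0,0,0,1,0,0,5,0,0,0,1]

```text
t: 12.57
tcp_pos: [0.6168, -0.0788, 0.0994]
ee_rot: [0.426, 0.839, 0.119, 0.319]
wrist_force: [-2.3, 6.4, 2.8]
gripper_width: 0.0114
finger_force: 42.8
```

```bash
python3 st.py
```

```text
[ 0.23  0.5  -0.2   2.24  2.76  0.31 -2.02] [ 0.6168 -0.0788  0.0994] 0.0114 12.5667
F tool [ 4.8  3.8 -4.1] T tool [-0.02  1.23 -0.53]
rz [-43.51   0.7   -0.33]
```

drive_tool:
  targets: [0,0,2,0,0,0,1,0,0,2,0,0,0,1]

```text
t: 12.73
tcp_pos: [0.6168, -0.0787, 0.0994]
ee_rot: [0.439, 0.832, 0.124, 0.317]
wrist_force: [-2.2, 5.9, 2.6]
gripper_width: 0.0111
finger_force: 51.2
```

```bash
python3 st.py
```

```text
[ 0.24  0.5  -0.21  2.24  2.75  0.31 -2.04] [ 0.6168 -0.0787  0.0994] 0.0111 12.7333
F tool [ 4.6  3.3 -3.8] T tool [ 0.09  1.22 -1.16]
rz [-41.66   0.71  -0.32]
```

drive_tool:
  targets: [0,0,-6.5,0,0,0,1,0,0,-13,0,0,0,1,0,0,-19,0,0,0,1,0,0,-25,0,0,-1,1,0,0,-31,0,0,-1,1]

```text
t: 13.15
tcp_pos: [0.6148, -0.081, 0.099]
ee_rot: [0.202, 0.919, 0.033, 0.337]
wrist_force: [-3.1, 1.7, -2.0]
gripper_width: 0.0109
finger_force: 42.2
```

drive_tool:
  targets: [0,0,-6,0,0,0,1,0,0,-12,0,0,0,1,0,0,-18,0,0,0,1,0,0,-24,0,0,-1,1,0,0,-30,0,0,-1,1]

```text
t: 13.57
tcp_pos: [0.6138, -0.0839, 0.0994]
ee_rot: [-0.04, 0.94, -0.057, 0.334]
wrist_force: [-1.4, -4.9, -4.6]
gripper_width: 0.0109
finger_force: 41.9
```

drive_tool:
  targets: [0,0,-6,0,0,0,1,0,0,-12,0,0,0,1,0,0,-18,0,0,0,1,0,0,-24,0,0,0,1,0,0,-28,0,0,0,1]

```text
t: 13.98
tcp_pos: [0.6141, -0.0865, 0.1005]
ee_rot: [-0.265, 0.903, -0.137, 0.311]
wrist_force: [-4.9, -8.9, 3.9]
gripper_width: 0.0113
finger_force: 42.9
```

```bash
python3 st.py
```

```text
[-0.11  0.49  0.21  2.27  3.28  0.3  -1.11] [ 0.6141 -0.0865  0.1005] 0.0113 13.9833
F tool [ 6.3 -7.  -5.4] T tool [1.2  2.27 0.13]
rz [-130.24    0.18   -0.25]
```

drive_tool:
  targets: [0,0,-3,0,0,0,1,0,0,-4.6,0,0,0,1,0,0,-4.6,0,0,0,1]

```text
t: 14.23
tcp_pos: [0.6142, -0.0869, 0.1008]
ee_rot: [-0.299, 0.892, -0.149, 0.305]
wrist_force: [-5.6, -9.5, 3.8]
gripper_width: 0.0114
finger_force: 42.8
```

```bash
python3 st.py
```

```text
[-0.13  0.49  0.23  2.27  3.3   0.3  -1.06] [ 0.6142 -0.0869  0.1008] 0.0114 14.2333
F tool [ 7.8 -6.6 -5.7] T tool [ 1.08  2.28 -0.03]
rz [-134.62    0.17   -0.22]
```

drive_tool:
  targets: [0,0,0,1,-2,0,1,0,0,0,2,-3,-1,1,0,0,0,2,-3,-1,1]

```text
t: 14.48
tcp_pos: [0.6141, -0.0869, 0.1011]
ee_rot: [-0.301, 0.891, -0.147, 0.306]
wrist_force: [-1.0, -3.5, -4.4]
gripper_width: 0.0111
finger_force: 41.6
```

```bash
python3 st.py
```

```text
[-0.12  0.48  0.22  2.27  3.32  0.3  -1.06] [ 0.6141 -0.0869  0.1011] 0.0111 14.4833
F tool [ 4.9 -0.3  3. ] T tool [-0.13  1.83  0.01]
rz [-1.3479e+02  1.0000e-02 -4.7000e-01]
```

drive_tool:
  targets: [0,0,0,0,0,0,0.5,0,0,0,0,0,0,0.5,0,0,0,0,0,0,0.5,0,0,0,0,0,0,0.5,0,0,0,0,0,0,0.5]

```text
t: 14.9
tcp_pos: [0.6158, -0.0854, 0.1019]
ee_rot: [-0.302, 0.89, -0.147, 0.307]
wrist_force: [-1.0, 0.1, 0.0]
gripper_width: 0.0427
finger_force: 0.0
```

```bash
python3 st.py
cat > plan4.py <<'E'
from kin import *
p,r=cur();g=r.apply([0,0,1]);q=readout.read_state()["joint_pos"]
for d in(.05,.1):
  for dth in(0,4):
    rr=lean(40+dth,-134.6,YS); b=ik(p-d*rr.apply([0,0,1]),rr,q,.003);print(d,dth,np.round(b[0],2),np.round(b[1:],1))
E
python3 plan4.py
```

```text
[-0.12  0.48  0.22  2.27  3.32  0.3  -1.06] [ 0.6158 -0.0854  0.1019] 0.0427 14.9
F tool [ 0.5  0.5 -0.7] T tool [-0.5   0.53  0.01]
rz [-134.91   -0.23   -0.44]
0.05 0 [-0.14  0.36  0.25  2.33  3.31  0.24 -1.04] [0. 0.]
0.05 4 [-0.17  0.38  0.28  2.38  3.26  0.37 -1.01] [0. 0.]
0.1 0 [-0.33  0.23  0.45  2.39  3.51  0.17 -1.24] [0. 0.]
0.1 4 [ 0.22  0.24 -0.17  2.42  2.85  0.3  -0.54] [0. 0.]
```

drive_tool:
  targets: [0,0,0,0,0,-25,0.5,0,0,0,0,0,-55,0.5,0,0,0,0,0,-55,0.5]

```text
t: 15.15
tcp_pos: [0.5789, -0.0816, 0.1463]
ee_rot: [-0.301, 0.89, -0.147, 0.308]
wrist_force: [0.0, -0.1, -0.0]
gripper_width: 0.0426
finger_force: 0.0
```

```bash
cat > plan5.py <<'E'
from kin import *
p,r=cur();q=readout.read_state()["joint_pos"];print(np.round(q,2),p.round(3))
rr=lean(43,-134.6,YS);pb=p-.045*rr.apply([0,0,1]); qb,*e=ik(pb,rr,q,.01);print(e)
qa=np.array([0,.12,.1,2.3,.1,.5,-.5]); qh=np.array([-.02,-.17,.37,1.98,-.02,1.06,.28])
def show(n,q):
    p,r=fk(q,KP,KS);print(n,np.round(q,2),"tcp",np.round(p,3),"z",np.round(r.apply([0,0,1]),2),"palm",np.round(p-r.apply([0,0,.2]),2))
    return p,r
W=[show("b",qb)]
for u in np.arange(1,6)/5: W.append(show("a",qb+(qa-qb)*u))
for u in(.5,1): W.append(show("h",qa+(qh-qa)*u))
via(*W)
E
python3 plan5.py
```

```text
[-0.15  0.34  0.25  2.34  3.31  0.23 -1.05] [ 0.579 -0.082  0.146]
[np.float64(0.001389051900091874), np.float64(0.0005802363702587754)]
b [-0.22  0.22  0.32  2.42  3.25  0.25 -0.97] tcp [ 0.549 -0.078  0.179] z [ 0.68 -0.09 -0.73] palm [ 0.41 -0.06  0.33]
a [-0.17  0.2   0.28  2.4   2.62  0.3  -0.88] tcp [ 0.562 -0.129  0.209] z [ 0.69 -0.25 -0.68] palm [ 0.42 -0.08  0.34]
a [-0.13  0.18  0.23  2.37  1.99  0.35 -0.78] tcp [ 0.543 -0.177  0.218] z [ 0.6  -0.4  -0.69] palm [ 0.42 -0.1   0.36]
a [-0.09  0.16  0.19  2.35  1.36  0.4  -0.69] tcp [ 0.499 -0.196  0.206] z [ 0.44 -0.45 -0.78] palm [ 0.41 -0.11  0.36]
a [-0.04  0.14  0.14  2.32  0.73  0.45 -0.59] tcp [ 0.457 -0.166  0.184] z [ 0.28 -0.34 -0.9 ] palm [ 0.4  -0.1   0.36]
a [ 0.    0.12  0.1   2.3   0.1   0.5  -0.5 ] tcp [ 0.44  -0.093  0.176] z [ 0.22 -0.08 -0.97] palm [ 0.4  -0.08  0.37]
h [-0.01 -0.03  0.24  2.14  0.04  0.78 -0.11] tcp [ 0.449 -0.144  0.29 ] z [ 0.23 -0.08 -0.97] palm [ 0.4  -0.13  0.48]
h [-0.02 -0.17  0.37  1.98 -0.02  1.06  0.28] tcp [ 0.419 -0.186  0.411] z [ 0.27 -0.01 -0.96] palm [ 0.37 -0.18  0.6 ]
turn [ 2.5 -1.9  0.2] shift [  1   2 -45] rows>= 1.1
turn [ 9.9  1.2 30.2] shift [  9 -60  -8] rows>= 4.4
turn [ 9.6  3.4 30. ] shift [ 15 -50  -8] rows>= 4.4
turn [ 9.2  6.4 29.5] shift [ 28 -38 -10] rows>= 4.4
turn [ 8.7  9.8 28.7] shift [ 47 -27 -15] rows>= 4.4
turn [ 8.5 13.5 27.3] shift [ 70 -19 -22] rows>= 4.4
turn [ -0.8   0.7 -11.7] shift [ -36   59 -105] rows>= 3.0
turn [ -1.4   3.8 -12.7] shift [ -49   14 -121] rows>= 3.2
```

drive_tool:
  targets: [2.5,-1.9,0,1,2,-25,0.5,2.5,-1.9,0,1,2,-45,0.5,2.5,-1.9,0,1,2,-45,0.5]

```text
t: 15.4
tcp_pos: [0.5489, -0.077, 0.1782]
ee_rot: [-0.297, 0.882, -0.161, 0.329]
wrist_force: [0.1, 0.6, 0.1]
gripper_width: 0.0428
finger_force: 0.0
```

drive_tool:
  targets: [9.9,1.2,30.2,9,-60,-8,0.5,9.9,1.2,30.2,9,-60,-8,0.5,9.9,1.2,30.2,9,-60,-8,0.5,9.9,1.2,30.2,9,-60,-8,0.5,9.9,1.2,30.2,9,-60,-8,0.5]

```text
t: 15.82
tcp_pos: [0.5653, -0.1289, 0.2073]
ee_rot: [-0.024, 0.915, -0.149, 0.374]
wrist_force: [0.6, 0.6, -0.2]
gripper_width: 0.0428
finger_force: 0.0
```

drive_tool:
  targets: [9.6,3.4,30,15,-50,-8,0.5,9.6,3.4,30,15,-50,-8,0.5,9.6,3.4,30,15,-50,-8,0.5,9.6,3.4,30,15,-50,-8,0.5,9.6,3.4,30,15,-50,-8,0.5]

```text
t: 16.23
tcp_pos: [0.5465, -0.1767, 0.2177]
ee_rot: [0.248, 0.885, -0.123, 0.374]
wrist_force: [0.2, 1.0, -0.3]
gripper_width: 0.0428
finger_force: 0.0
```

```bash
cat > plan6.py <<'E'
from plan5 import *
print("=====")
W=[]
for u in np.arange(1,4)/3: W.append(show("a",q+(qa-q)*u))
for u in(.5,1): W.append(show("h",qa+(qh-qa)*u))
via(*W)
E
python3 plan6.py | sed -n '1p;/=====/,$p'
```

```text
[-0.65  0.24  0.81  2.39  2.17  0.24 -1.01] [ 0.547 -0.177  0.218]
=====
a [-0.44  0.2   0.57  2.36  1.48  0.33 -0.84] tcp [ 0.514 -0.196  0.209] z [ 0.47 -0.46 -0.75] palm [ 0.42 -0.1   0.36]
a [-0.22  0.16  0.34  2.33  0.79  0.41 -0.67] tcp [ 0.466 -0.175  0.185] z [ 0.3  -0.37 -0.88] palm [ 0.41 -0.1   0.36]
a [ 0.    0.12  0.1   2.3   0.1   0.5  -0.5 ] tcp [ 0.44  -0.093  0.176] z [ 0.22 -0.08 -0.97] palm [ 0.4  -0.08  0.37]
h [-0.01 -0.03  0.24  2.14  0.04  0.78 -0.11] tcp [ 0.449 -0.144  0.29 ] z [ 0.23 -0.08 -0.97] palm [ 0.4  -0.13  0.48]
h [-0.02 -0.17  0.37  1.98 -0.02  1.06  0.28] tcp [ 0.419 -0.186  0.411] z [ 0.27 -0.01 -0.96] palm [ 0.37 -0.18  0.6 ]
turn [ 8.2  3.9 30.3] shift [ 19 -33  -6] rows>= 4.4
turn [ 9.9  9.2 28.8] shift [ 43 -35 -14] rows>= 4.4
turn [10.5 14.8 26.3] shift [ 76 -29 -30] rows>= 4.5
turn [ -0.8   0.7 -11.7] shift [ -36   59 -105] rows>= 3.0
turn [ -1.4   3.8 -12.7] shift [ -49   14 -121] rows>= 3.2
```

drive_tool:
  targets: [8.2,3.9,30.3,19,-33,-6,0.5,8.2,3.9,30.3,19,-33,-6,0.5,8.2,3.9,30.3,19,-33,-6,0.5,8.2,3.9,30.3,19,-33,-6,0.5,8.2,3.9,30.3,19,-33,-6,0.5]

```text
t: 16.65
tcp_pos: [0.5135, -0.1964, 0.2091]
ee_rot: [0.492, 0.795, -0.078, 0.346]
wrist_force: [-0.5, -0.1, -1.1]
gripper_width: 0.0428
finger_force: 0.0
```

drive_tool:
  targets: [9.9,9.2,28.8,43,-35,-14,0.5,9.9,9.2,28.8,43,-35,-14,0.5,9.9,9.2,28.8,43,-35,-14,0.5,9.9,9.2,28.8,43,-35,-14,0.5,9.9,9.2,28.8,43,-35,-14,0.5]

```text
t: 17.07
tcp_pos: [0.4653, -0.1752, 0.1846]
ee_rot: [0.706, 0.664, -0.017, 0.245]
wrist_force: [0.1, 0.6, -0.1]
gripper_width: 0.0427
finger_force: 0.0
```

drive_tool:
  targets: [10.5,14.8,26.3,76,-29,-30,0.65,10.5,14.8,26.3,76,-29,-30,0.65,10.5,14.8,26.3,76,-29,-30,0.65,10.5,14.8,26.3,76,-29,-30,0.65,10.5,14.8,26.3,76,-29,-30,0.65]

```text
t: 17.48
tcp_pos: [0.4383, -0.0944, 0.1755]
ee_rot: [0.854, 0.508, 0.07, 0.091]
wrist_force: [-0.1, 0.4, -0.2]
gripper_width: 0.03
finger_force: 0.0
```

Run:
```python
from kin import *
p,r=cur();s=readout.read_state();print(np.round(s["joint_pos"],2),p.round(3),s["gripper_width"])
T=np.array([.508,-.1912,.3455]); rg=R.from_quat([.728,.673,.093,.094]); g=rg.apply([0,0,1])
via(([.43,-.15,.30],rg),([.4266,-.1881,.41],rg),(T-.04*g,rg),(T,rg))
im,d=vision.get_image("top");np.savez("top3.npz",im=im,d=d)
```

```text
[-0.48  0.12  0.63  2.32 -0.03  0.5  -0.34] [ 0.438 -0.094  0.175] 0.02995169659481729
turn [ -1.6   4.9 -23.4] shift [ -50   47 -118] rows>= 3.3
turn [0. 0. 0.] shift [ -37   28 -107] rows>= 2.8
turn [0. 0. 0.] shift [ 3 62 44] rows>= 1.8
turn [0. 0. 0.] shift [ 0  0 40] rows>= 1.0
```

drive_tool:
  targets: [-1.6,4.9,-23.4,-50,47,-118,0.65,-1.6,4.9,-23.4,-50,47,-118,0.65,-1.6,4.9,-23.4,-50,47,-118,0.65,-1.6,4.9,-23.4,-50,47,-118,0.65,-1.6,4.9,-23.4,-50,47,-118,0.65]

```text
t: 17.95
tcp_pos: [0.4302, -0.1529, 0.3028]
ee_rot: [0.727, 0.673, 0.093, 0.097]
wrist_force: [-0.5, -1.0, -0.2]
gripper_width: 0.03
finger_force: 0.0
```

drive_tool:
  targets: [0,0,0,-37,28,-107,0.65,0,0,0,-37,28,-107,0.65,0,0,0,-37,28,-107,0.65,0,0,0,-37,28,-107,0.65]

```text
t: 18.28
tcp_pos: [0.4273, -0.1902, 0.415]
ee_rot: [0.727, 0.673, 0.093, 0.099]
wrist_force: [0.7, 0.2, 0.4]
gripper_width: 0.0299
finger_force: 0.0
```

Run:
```python
from kin import *
p,r=cur();s=readout.read_state();print(np.round(s["joint_pos"],2),p.round(4),s["ee_rot"].round(3))
T=np.array([.508,-.1912,.3455]); rg=R.from_quat([.728,.673,.093,.094]); g=rg.apply([0,0,1])
via((T-.04*g,rg),(T,rg))
im=np.load("top3.npz")["im"][120:220,200:320,::-1]
cv2.imwrite("pics/t4.png",cv2.resize(im,(600,500),interpolation=cv2.INTER_CUBIC))
```

```text
[-0.39 -0.23  0.68  1.98  0.1   1.08  0.18] [ 0.4273 -0.1902  0.415 ] [0.727 0.673 0.093 0.099]
turn [0.4 0.3 0.1] shift [ 5 59 49] rows>= 1.8
turn [0. 0. 0.] shift [ 0  0 40] rows>= 1.0
```

View pics/t4.png

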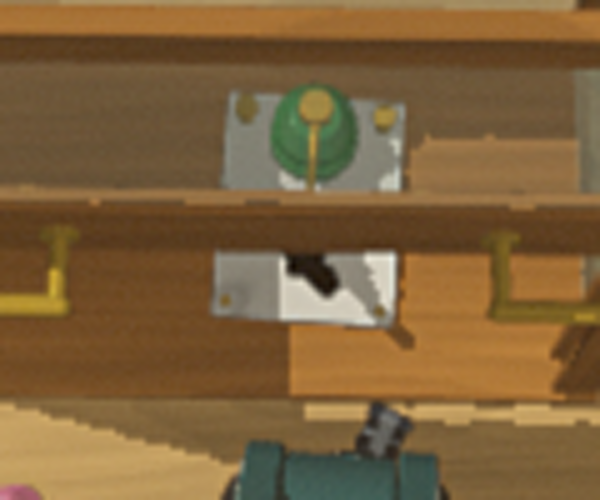

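The wing, from crop (290,255) to (330,290), now leans about 45°, which matches a quarter turn. The sash is still up. Grasping the handle again.

drive_tool:
  targets: [0.4,0,0,5,40,20,0.65,0.4,0,0,5,59,49,0.65,0.4,0,0,5,59,70,0.65,0.4,0,0,5,59,89,0.65,0.4,0,0,5,59,89,0.65]

```text
t: 18.7
tcp_pos: [0.5048, -0.1886, 0.3342]
ee_rot: [0.728, 0.674, 0.085, 0.091]
wrist_force: [-0.1, -3.0, -2.0]
gripper_width: 0.0301
finger_force: 1.2
```

drive_tool:
  targets: [0,0,0,0,0,0,1,0,0,0,0,0,0,1,0,0,0,0,0,0,1,0,0,0,0,0,0,1,0,0,0,0,0,0,1]
  grip_force: 40

```text
t: 19.12
tcp_pos: [0.5061, -0.1884, 0.3391]
ee_rot: [0.727, 0.674, 0.089, 0.093]
wrist_force: [6.1, -3.6, -4.4]
gripper_width: 0.0096
finger_force: 40.8
```

```bash
python3 st.py; python3 -c "
from h import *
p,r=cur();print(r.inv().apply([0,0,-100]).round(1))"
```

```text
[-0.43  0.04  0.8   1.97 -0.14  0.9   0.37] [ 0.5061 -0.1884  0.3391] 0.0096 19.1167
F tool [-3.1  5.   5.9] T tool [-0.67 -0.83  0.13]
rz [-2.39  2.3  25.14]
[ -0.4 -25.6  96.7]
```

drive_tool:
  targets: [0,0,0,0,-2,9,1,0,0,0,0,-7,27,1,0,0,0,0,-13,47,1,0,0,0,0,-18,68,1,0,0,0,0,-24,90,1]

```text
t: 19.53
tcp_pos: [0.5062, -0.1884, 0.2468]
ee_rot: [0.727, 0.674, 0.09, 0.094]
wrist_force: [0.1, -0.7, 8.5]
gripper_width: 0.0099
finger_force: 42.1
```

drive_tool:
  targets: [0,0,0,0,-5,20,1,0,0,0,0,-11,40,1,0,0,0,0,-16,60,1,0,0,0,0,-21,80,1,0,0,0,0,-26,98,1]

```text
t: 19.95
tcp_pos: [0.5062, -0.1883, 0.1447]
ee_rot: [0.728, 0.674, 0.09, 0.094]
wrist_force: [2.0, -3.5, 7.2]
gripper_width: 0.0097
finger_force: 42.1
```

```bash
python3 st.py; python3 -c "
from h import *
p,r=cur();print(r.inv().apply([0,0,-100]).round(1))"
```

```text
[-0.2   0.36  0.63  2.16 -0.62  0.51  0.82] [ 0.5062 -0.1883  0.1447] 0.0097 19.95
F tool [-3.3  4.  -6.4] T tool [-0.39 -0.73  0.07]
rz [-2.34  2.24 25.03]
[ -0.4 -25.8  96.6]
```

drive_tool:
  targets: [0,0,0,0,-5,19,1,0,0,0,0,-9,36,1,0,0,0,0,-14,51,1,0,0,0,0,-17,63,1,0,0,0,0,-20,73,1]

```text
t: 20.37
tcp_pos: [0.5062, -0.1883, 0.0694]
ee_rot: [0.728, 0.673, 0.09, 0.095]
wrist_force: [2.5, -4.8, 6.5]
gripper_width: 0.01
finger_force: 42.0
```

drive_tool:
  targets: [0,0,0,0,-1,4,1,0,0,0,0,-2,8,1,0,0,0,0,-3,11,1,0,0,0,0,-3,13,1,0,0,0,0,-4,14,1]

```text
t: 20.78
tcp_pos: [0.5063, -0.1884, 0.0574]
ee_rot: [0.728, 0.673, 0.091, 0.095]
wrist_force: [-11.1, 0.1, 41.3]
gripper_width: 0.01
finger_force: 45.8
```

```bash
python3 st.py
```

```text
[ 0.01  0.51  0.39  2.19 -0.88  0.33  1.07] [ 0.5063 -0.1884  0.0574] 0.01 20.7833
F tool [ -0.6   0.1 -42.8] T tool [ 0.4  -0.29  0.14]
rz [-2.25  2.24 24.84]
```

drive_tool:
  targets: [0,0,0,0,1,-3,1,0,0,0,0,1,-5,1,0,0,0,0,1,-5,1]

```text
t: 21.03
tcp_pos: [0.5062, -0.1883, 0.0612]
ee_rot: [0.728, 0.673, 0.09, 0.095]
wrist_force: [1.5, -5.3, 5.9]
gripper_width: 0.0096
finger_force: 41.8
```

```bash
python3 st.py
cat > hz.py <<'E'
from kin import *
D0={n:np.load(n+"0.npz") for n in("side","top")}
for n in("side","top"):
    im,d=vision.get_image(n);np.savez(n+"9.npz",im=im,d=d)
    for lab,(I,dd) in(("start",(D0[n]["im"],D0[n]["d"])),("now",(im,d))):
        P=cloud(n,dd);hsv=cv2.cvtColor(I,cv2.COLOR_RGB2HSV)
        m=(P[...,0]>.48)&(P[...,0]<.57)&(P[...,2]>.02)&(P[...,2]<.12)&(hsv[...,0]>18)&(hsv[...,0]<32)&(hsv[...,1]>130)
        for s,lo,hi in(("R",-.3,-.15),("L",.04,.14)):
            k=m&(P[...,1]>lo)&(P[...,1]<hi);q=P[k]
            if len(q)>4: print(n,lab,s,len(q),"z",np.median(q[:,2]).round(4),"max",q[:,2].max().round(3))
    k=cv2.resize(im[130:270,180:340,::-1],(640,560),interpolation=cv2.INTER_CUBIC);cv2.imwrite(f"pics/{n}9.png",k)
E
python3 hz.py
```

```text
[-0.    0.5   0.4   2.19 -0.87  0.34  1.06] [ 0.5062 -0.1883  0.0612] 0.0096 21.0333
F tool [-5.1  3.4 -5.2] T tool [-0.55 -1.09  0.04]
rz [-2.36  2.16 24.9 ]
side start R 53 z 0.0748 max 0.081
side start L 69 z 0.0751 max 0.081
side now R 17 z 0.0582 max 0.063
side now L 63 z 0.0589 max 0.064
top start R 134 z 0.0743 max 0.083
top start L 140 z 0.0741 max 0.08
top now R 24 z 0.0582 max 0.065
top now L 137 z 0.0587 max 0.066
```

At 41 N the sash was shut (camera: start 20 mm ajar; now about 4 mm up because I relaxed while gripping). I'll press it shut again lightly, then release.

drive_tool:
  targets: [0,0,0,0,0,1,1,0,0,0,0,-1,3,1,0,0,0,0,-1,4,1,0,0,0,0,-1,4,1]

```text
t: 21.47
tcp_pos: [0.5062, -0.1883, 0.0576]
ee_rot: [0.728, 0.673, 0.09, 0.095]
wrist_force: [-0.9, -4.8, 13.9]
gripper_width: 0.0101
finger_force: 42.9
```

drive_tool:
  targets: [0,0,0,0,0,1,1,0,0,0,0,0,1,1,0,0,0,0,0,1,0.65,0,0,0,0,0,1,0.65,0,0,0,0,0,1,0.65]

```text
t: 21.88
tcp_pos: [0.5035, -0.1877, 0.0546]
ee_rot: [0.728, 0.674, 0.089, 0.093]
wrist_force: [-2.8, -5.9, 3.2]
gripper_width: 0.0299
finger_force: 3.0
```

drive_tool:
  targets: [0,0,0,0,0,-12,0.65,0,0,0,0,0,-35,0.65,0,0,0,0,-15,-60,0.65,0,0,0,0,-40,-90,0.65,0,0,0,0,-40,-90,0.65]

```text
t: 22.3
tcp_pos: [0.4388, -0.1811, 0.1331]
ee_rot: [0.728, 0.674, 0.091, 0.091]
wrist_force: [-0.9, 0.3, 0.4]
gripper_width: 0.0299
finger_force: 0.0
```

```bash
python3 st.py; python3 hz.py | grep now
```

```text
[-0.17  0.28  0.63  2.31 -0.63  0.44  0.89] [ 0.4388 -0.1811  0.1331] 0.0299 22.3
F tool [ 0.3 -0.8 -0.6] T tool [ 0.37 -0.01 -0.01]
rz [-2.12  2.51 25.2 ]
side now R 43 z 0.055 max 0.062
side now L 67 z 0.0556 max 0.062
top now R 106 z 0.0549 max 0.064
top now L 126 z 0.0554 max 0.065
```

View pics/top9.png

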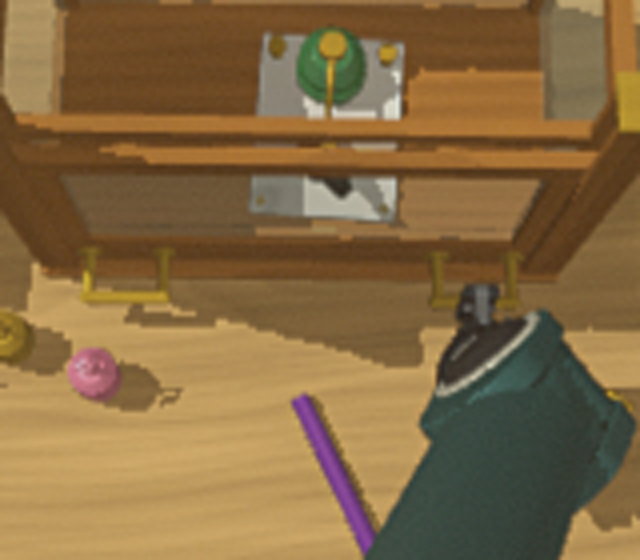

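The sash is down, with the handle bars at 0.055 measured on top, which is shut. The wing is at crop (335,185), still at its diagonal, and the hand is clear. Handing in.

```bash
python3 -c "
from cell import arm
print(arm.job_done())"
```

```text
the job is handed in; nothing more can be done
None
```

I raised the sash to its stop, turned the wing screw clockwise to its stop and back a quarter turn, then lowered the sash until it was shut, and handed the job in at about 22 s; I moved neither weight, the rod nor the fork, though I took no final measurement of those four.

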